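# Load the shaker, set its speed ring beside the timer knob, start it

### The job

Stand the clear bottle with the blue cap upright in the empty bay of the shaker, setting it down rather than dropping it. Then, on the sloping control console, turn the black outer ring of the double knob until its white pointer line is centred on the orange marker, without turning the blue timer knob in its middle, and then press the green start button fully and let it go. Leave the other two bottles and the white jar standing where they are.

Things in the scene. Friction and masses are not known exactly. Their poses are not given: they have to be found in the camera images.
- sample: The bottle to load: clear glass, blue cap, paper label. 100 ml laboratory bottle, 56 mm across, 108 mm tall: straight body to 62 mm, shoulder, then a round cap 38 mm across from 84 to 108 mm high; about 0.16 kg. Origin: centre of its underside, z up along its axis.
- shaker: Fixed white shaker, 240 mm deep (x), 210 wide (y); platform 80 mm high. On it grey bars, tops 96 mm high, make two square bays in line along x, 76 mm inside, 88 mm centre to centre. The near bay (its -x, the robot's side) is empty; the far one holds the amber bottle. Origin: centre of its underside, z up.
- bay (a point): Centre of the floor of the empty bay (shaker frame x = -44 mm, y = 0, z = 80 mm); axes as the shaker's.
- console: Fixed wedge-shaped control console, about 180 mm deep by 260 mm wide. Its top is a flat panel 200 mm long that slopes 28 degrees, rising away from the robot: front edge 32 mm high, rear edge 126 mm. Origin: centre of its underside, z up, its front faces -x.
- panel: The console's sloping panel. Origin: on its surface, on the common axis of the double knob; z is the panel's outward normal (28 degrees from vertical, leaning to the robot's side), x runs up the slope, y along the panel's width. Within 65 mm of the axis nothing but the knobs stands over 4 mm high.
- speed_ring (a joint): Black outer ring of the double knob: round grip 50 mm across, 5 to 30 mm above the panel, over a thin skirt 60 mm across, 2 to 5 mm above it. White pointer line. Angle, rad: 0 = pointer straight up the slope (panel +x), growing clockwise seen from in front (negative about panel z), range -2.5 to 2.5. Light friction (0.05 N m), stays where left. May be gripped at any angle around.
- speed_pointer (a point): Outer end of the ring's white pointer line, on the skirt, 30 mm from the knobs' axis and 4 mm above the panel.
- marker_ring (a joint): Flat bezel under the double knob with an orange marker, 8 mm wide, just outside the skirt; it shows the speed to set. It cannot be moved by touch. Angle as for speed_ring: the setting is right when speed_ring equals this value. It always lies 0.5 to 2.1 rad clockwise of the pointer's start.
- setpoint_mark (a point): Point 30 mm from the knobs' axis in the direction of the orange marker, 4 mm above the panel: the pointer's end lies there when set right.
- timer_knob (a joint): Blue inner knob of the double knob, 22 mm across, from 30 to 46 mm above the panel, standing on the same axis above the ring; a white line on top. Angle counted as for speed_ring. It turns very easily (0.008 N m) and must stay as it is set.
- timer_pointer (a point): Outer end of the white line on top of the blue timer knob, 10 mm from its axis, 46 mm above the panel.
- start (a joint): Travel of the green start button, m: 0 out, 0.006 fully pressed. Round, 28 mm across, moves along the panel's normal; springs back; fully pressed at about 5 N.
- start_top (a point): Centre of the top face of the green start button; panel frame x = -20 mm, y = -120 mm from the double knob's axis.
- red_bottle: Bystander with a red cap; clear glass. 100 ml laboratory bottle, 56 mm across, 108 mm tall: straight body to 62 mm, shoulder, then a round cap 38 mm across from 84 to 108 mm high; about 0.16 kg. Origin: centre of its underside, z up along its axis.
- amber_bottle: Bystander: amber bottle with a black cap, standing in the shaker's far bay. 100 ml laboratory bottle, 56 mm across, 108 mm tall: straight body to 62 mm, shoulder, then a round cap 38 mm across from 84 to 108 mm high; about 0.16 kg. Origin: centre of its underside, z up along its axis.
- jar: Bystander: white plastic jar, 68 mm across, 66 mm tall. Origin: centre of its underside.

How it is judged:
By the outcome, as a careful person would: the job done as asked, in the order asked, and still so for the second after the job is handed in, with the robot touching nothing.
It also fails if it takes over 72 s, if anything falls off the work surface, if the arm or the gripper's body presses on something with over 40 N, if the wrist force passes 120 N, or if a joint passes its speed limit or range.

### The arm

A 6-joint arm with a two-finger parallel gripper is mounted at the origin on the work surface. World frame = base frame: x ahead of the robot, y to its left, z up, the work surface at z = 0. Lengths are in mm, angles in rad, forces in N, time in s.
With the tool pointing down it reaches from about 300 to 825 mm from the base axis. Payload 5.4 kg.
Tool frame: the origin (TCP) lies midway between the tips of the shut fingers; the grasp point (between the pads) lies 19 mm behind it; z points along the fingers, y is the direction in which the jaws open and shut (so a half turn about z gives the same grasp; the last joint's range is limited). The gripper opens to 92 mm and grips with 3 to 60 N. Pads are 20 mm wide; open, the fingers measure 128 mm over their backs; the gripper's body (75 mm by 189 mm) begins 69 mm behind the grasp point.
Start: joints at [-0.21, 0.158, 1.597, -0, 1.386, -0.21], TCP at [574.984, -0.018, 214.601] pointing down, gripper open.
Joint ranges: [-2.91, 2.91], [-0.94, 2.29], [0.18, 2.7], [-1.29, 4.43], [0.17, 2.64], [-3, 3]. Speed limits (rad/s): [2.57, 2.57, 3.14, 3.14, 3.14, 3.14].

### API

Orientations are given as a unit quaternion [x, y, z, w].
In Python, from station import ctrl gives the robot as it stands. The module is installed in compiled form; this text tells all that it offers.
- The arm moves only by the tool carry_out, never from a script. Its argument "motion" is a list that holds one entry, the list of rows, each a list of 7 numbers: the turn, a rotation vector about the tool's x, y, z in units of 5 degrees (1.0 is 5 degrees), then the shift along the tool's x, y, z in m, then the finger opening in m, from 0 to 0.0919. In form: [[[wx, wy, wz, x, y, z, fingers], ...]]. A call has 1 to 8 rows; each row shifts and turns the commanded pose from where the row before left it, along the tool's axes as they then stand; what a row does not reach is not made up. A row lasts 1/10 s, in which the tool goes at most 50 mm and 8.59 degrees, less where a joint would pass 70% of its speed; a pose out of reach is approached as far as the arm can. A call is refused whole if a number of a shift passes 0.05 or a number of a turn 1, either way. A call with a gripper value outside its range is refused whole. The fingers move at their own pace and stop on an object; "squeeze" is the grip in N (left out, the last holds). Time passes only in rows, so rows that do not move let the fingers close. It gives the time, the measured TCP pose, the force and the opening at its end, in the units of the state.
- ctrl.sense(): the state, without advancing time (a new reading comes with each control period).
- ctrl.get_image(name): name is "scene" or "side" or "wrist"; returns a dict with "image" (384x512x3 uint8, blue, green, red), "depth" (384x512 float32, mm along the optical axis (not along the pixel's ray), 0 where there is no reading), "fx", "fy", "cx", "cy" (pixels), "rvec" (rotation vector, rad) and "tvec" (3), from world to camera coordinates, as OpenCV has them; the wrist camera has in their place "T_tool_cam" (4x4, takes a point from camera to tool coordinates, whose origin is the TCP and whose axes are the flange's). Camera axes: x right, y down, z forward; pixel columns grow to the right and rows downward; lengths in mm; the calibration is good to about 2 mm. The wrist camera is an equidistant fisheye: a pixel r from the principal point sees the ray r / f radians off the axis. A picture is of the moment at which its call begins: read the wrist's pose just before it.
- ctrl.close_job(): hands the job in, once; it reports no verdict.
The state is a dict: "time_s": time; "joint_pos": joint angles; "dq": joint speeds; "effort": joint torques, N m; "tcp_pos": TCP position; "orientation": TCP orientation; "force": force on the tool from outside, world axes, zero at the start; "moment": the same for the moment, N m; "opening": finger opening in mm.
Only numpy, scipy, OpenCV 4.12 (cv2) and the standard library are available. Lean on these libraries where they do the work, as an engineer would, in place of code of your own. Each camera call takes 0.05 s, during which the arm holds its last target.

## Working session

There is one attempt and no reset: what is moved stays moved. The work goes in short steps, Python scripts to look and compute and a tool call to move; the robot and the scene stay as the last step left them, time stands still between calls to the robot, and variables do not carry over. Pictures are saved under pics/ and viewed, and the job is handed in when it is done.

Besides the shell and the picture viewer there is one more tool, called after "Request:" as a command line: name --argument value ..., lists and objects as JSON in quotes. carry_out: Moves the arm, as the interface text tells. Its arguments: {"type":"object","properties":{"motion":{"type":"array"},"squeeze":{"type":"number"}},"required":["motion"]}

```bash
mkdir -p pics; cat > h.py <<'E'
import numpy as np, cv2
from scipy.spatial.transform import Rotation as R
from station import ctrl
def cam(n):
    d=ctrl.get_image(n); return d
def ray(d,u,v):
    Rm=cv2.Rodrigues(np.array(d['rvec'],float))[0]; t=np.array(d['tvec'],float).ravel()
    c=np.array([(u-d['cx'])/d['fx'],(v-d['cy'])/d['fy'],1.])
    return -Rm.T@t, Rm.T@c
def onz(d,u,v,z):
    o,r=ray(d,u,v); return o+r*(z-o[2])/r[2]
def pt(d,u,v):
    o,r=ray(d,u,v); return o+r*d['depth'][int(round(v)),int(round(u))]
def proj(d,p):
    Rm=cv2.Rodrigues(np.array(d['rvec'],float))[0]; c=Rm@np.array(p,float)+np.array(d['tvec'],float).ravel()
    return d['fx']*c[0]/c[2]+d['cx'],d['fy']*c[1]/c[2]+d['cy']
def cloud(d):
    Rm=cv2.Rodrigues(np.array(d['rvec'],float))[0]; t=np.array(d['tvec'],float).ravel()
    v,u=np.mgrid[:384,:512]; z=d['depth']
    c=np.stack([(u-d['cx'])/d['fx']*z,(v-d['cy'])/d['fy']*z,z],-1)
    return (c-t)@Rm
E
python3 - <<'E'
from h import *
import pickle
for n in ['scene','side','wrist']:
    d=cam(n); cv2.imwrite(f'pics/{n}0.png',d['image']); pickle.dump(d,open(n+'0.pkl','wb'))
    print(n,{k:np.round(v,3) for k,v in d.items() if k not in('image','depth')})
print(ctrl.sense())
E
```

```text
scene {'fx': np.float64(467.058), 'fy': np.float64(467.058), 'cx': np.float64(254.686), 'cy': np.float64(195.016), 'rvec': array([ 2.032,  1.251, -0.537]), 'tvec': array([-260.832, -271.649, 1628.44 ])}
side {'fx': np.float64(418.822), 'fy': np.float64(418.822), 'cx': np.float64(258.278), 'cy': np.float64(196.757), 'rvec': array([ 2.332, -0.372,  0.177]), 'tvec': array([-546.213,  184.625, 1106.56 ])}
wrist {'fx': np.float64(297.319), 'fy': np.float64(297.319), 'cx': np.float64(253.273), 'cy': np.float64(193.077), 'T_tool_cam': array([[-0.00000e+00, -9.61000e-01, -2.76000e-01,  7.75700e+01],
       [ 1.00000e+00, -1.00000e-03,  1.00000e-03, -1.51200e+00],
       [-1.00000e-03, -2.76000e-01,  9.61000e-01, -1.70752e+02],
       [ 0.00000e+00,  0.00000e+00,  0.00000e+00,  1.00000e+00]])}
{'time_s': 0.15, 'joint_pos': array([-2.10105507e-01,  1.58872501e-01,  1.59793504e+00,  1.15693941e-05,
        1.38621658e+00, -2.10075309e-01]), 'dq': array([-0.00041018, -0.00039251, -0.00234909,  0.00096191, -0.00106934,
       -0.00058729]), 'effort': array([ 3.99315013e-04, -3.85916662e+01, -3.22434962e+01,  7.02334754e-02,
        3.51220253e-02, -9.48688057e-05]), 'tcp_pos': array([5.74515321e+02, 8.27945085e-02, 2.13866936e+02]), 'orientation': array([ 7.07118030e-01,  7.07095170e-01, -3.84654894e-04, -6.03611307e-04]), 'force': array([-0.35048407, -1.26709885,  0.04484613]), 'moment': array([ 0.02543535, -0.00467679, -0.03453179]), 'opening': 91.87879555926031}
```

View pics/scene0.png

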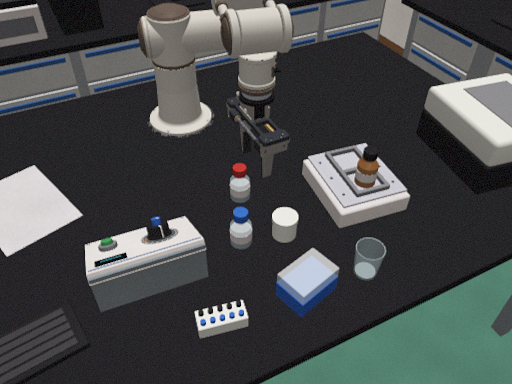

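View pics/side0.png

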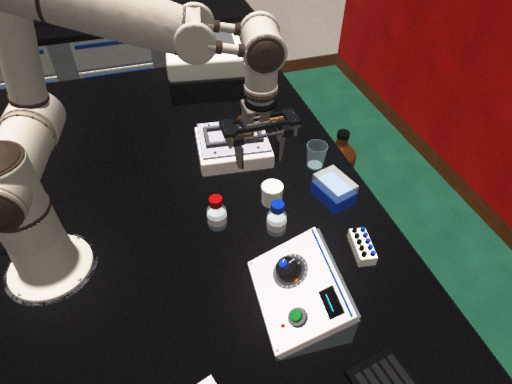

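View pics/wrist0.png

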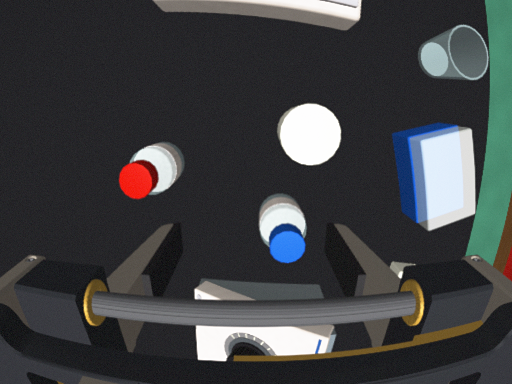

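The scene view shows the blue-capped bottle (cap at 240,215), the red bottle (239,172), the jar (285,224), the shaker (355,182) and the console (145,255). In the side view the double knob is at (290,268) and the green button at (297,317). Next I measure.

```bash
cat > m.py <<'E'
from h import *
import pickle
S=pickle.load(open('scene0.pkl','rb'));D=pickle.load(open('side0.pkl','rb'))
def blob(d,lo,hi,box):
    h=cv2.cvtColor(d['image'],cv2.COLOR_BGR2HSV); m=cv2.inRange(h,lo,hi)
    x0,y0,x1,y1=box; k=np.zeros_like(m);k[y0:y1,x0:x1]=m[y0:y1,x0:x1]
    n,l,st,c=cv2.connectedComponentsWithStats(k); i=1+np.argmax(st[1:,4]); return c[i],st[i],l==i
def tri(a,pa,b,pb):
    o1,r1=ray(a,*pa);o2,r2=ray(b,*pb)
    s=np.linalg.lstsq(np.stack([r1,-r2],1),o2-o1,rcond=None)[0]
    p,q=o1+s[0]*r1,o2+s[1]*r2; return (p+q)/2,np.linalg.norm(p-q)
if __name__=='__main__':
    B=((105,120,50),(130,255,255));Rr=((0,150,80),(8,255,255));G=((45,100,50),(80,255,255))
    for n,c,bs,bd in [('blue',B,(225,200,255,225),(265,195,292,215)),('red',Rr,(225,160,255,185),(205,190,228,210)),('green',G,(90,230,125,255),(280,305,310,330)),('timer',B,(145,210,170,235),(270,250,305,280))]:
        a,sa,_=blob(S,*c,bs);b,sb,_=blob(D,*c,bd); print(n,a.round(1),sa,b.round(1),sb,tri(S,a,D,b), onz(S,*a,97)[:2],onz(D,*b,97)[:2])
    for n,d in(('scene',S),('side',D)):
        P=cloud(d); P[d['depth']==0]=np.nan
        for nm,c,b in (('blue',B,dict(scene=(225,200,255,225),side=(265,195,292,215))),('red',Rr,dict(scene=(225,160,255,185),side=(205,190,228,210)))):
            _,_,m=blob(d,*c,b[n]); print(n,nm,np.nanmedian(P[m],0),np.nanmax(P[m][:,2]))
    import sys
    cv2.imwrite('pics/side_con.png',cv2.resize(D['image'][225:360,235:365],None,fx=5,fy=4.4,interpolation=cv2.INTER_CUBIC)[:600])
    cv2.imwrite('pics/sha.png',np.hstack([cv2.resize(D['image'][110:180,185:285],None,fx=4,fy=4,interpolation=cv2.INTER_CUBIC),cv2.resize(S['image'][140:225,300:400][:70],None,fx=4,fy=4,interpolation=cv2.INTER_CUBIC)]))
E
python3 m.py
```

```text
blue [240.2 214. ] [233 206  16  17 232] [277.4 206. ] [271 199  14  15 180] (array([609.70925242, -57.68129553,  97.31904696]), np.float64(1.3916033721694627)) [608.86733075 -56.85064905] [609.87741368 -58.28647057]
red [239.  169.5] [232 163  15  15 165] [215.2 200.3] [208 194  15  15 168] (array([453.9397458 ,  13.84089876,  97.03710112]), np.float64(0.056355914752375454)) [453.92670851  13.83016269] [453.9428245   13.91491422]
green [106.4 240.9] [101 237  12   9  68] [295.4 315.3] [290 309  12  13 116] (array([ 536.2806121 , -371.77662099,   83.34324507]), np.float64(1.2800750040104196)) [ 549.104994 -371.581613] [ 532.51376576 -379.22974625]
timer [155.5 221. ] [151 216  11  11  82] [283.4 263.7] [278 259  12  10  75] (array([ 552.3497064 , -252.53235509,  110.99107236]), np.float64(0.1047036021316611)) [ 538.63850424 -250.11849497] [ 556.76280102 -243.21584069]
scene blue [616.01529098 -58.96428132 105.34492996] 110.92549482277754
scene red [462.49279244  11.19725478 105.58110185] 110.9264066315187
side blue [606.89239277 -66.72847798 107.85597709] 113.0453993050362
side red [452.45901602   4.39706649 108.23857472] 112.93692891160288
```

View pics/side_con.png

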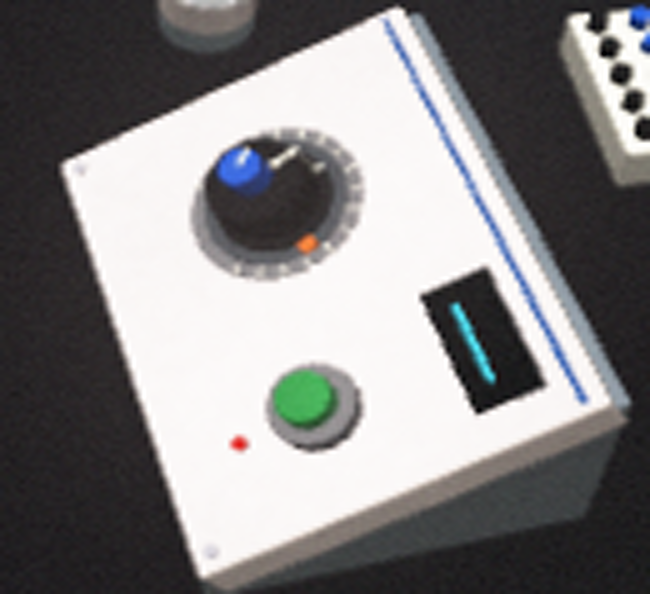

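View pics/sha.png

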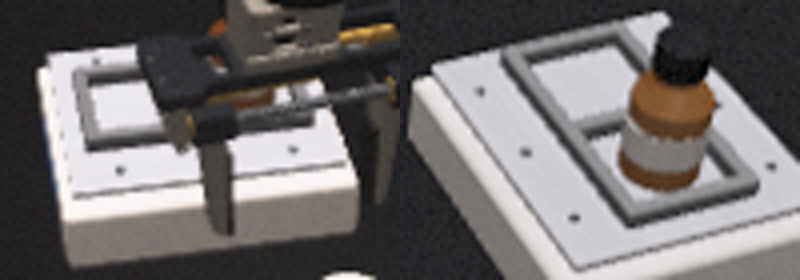

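```bash
cat > m2.py <<'E'
from m import *
# console panel plane + yaw; shaker top rect; jar
out={}
for n,d in(('scene',S),('side',D)):
    P=cloud(d); ok=(d['depth']>0)&np.isfinite(P).all(-1)
    # shaker platform z~80
    m=ok&(abs(P[...,2]-80)<4)&(P[...,0]>480)&(P[...,1]>60)&(P[...,0]<850)
    q=P[m]; r=cv2.minAreaRect(q[:,:2].astype(np.float32)); print(n,'shaker',len(q),r,np.median(q[:,2]))
    m=ok&(P[...,2]>35)&(P[...,2]<125)&(P[...,1]<-150)&(P[...,0]>400)&(P[...,0]<720)&(d['image'].min(-1)>140)
    q=P[m]; 
    for k in range(6):
        A=np.c_[q[:,:2],np.ones(len(q))]; c=np.linalg.lstsq(A,q[:,2],rcond=None)[0]; e=q[:,2]-A@c; q2=q[abs(e)<3*np.std(e)+.5]; q=q2
    nn=np.array([-c[0],-c[1],1]);nn/=np.linalg.norm(nn); print(n,'plane',c,len(q),e.std(),'tilt',np.degrees(np.arccos(nn[2])),'yaw of upslope',np.degrees(np.arctan2(c[1],c[0])))
    print('rect',cv2.minAreaRect(q[:,:2].astype(np.float32)))
    m=ok&(abs(P[...,2]-67)<3)&(abs(P[...,0]-620)<120)&(abs(P[...,1]-30)<80)&(d['image'].min(-1)>120)
    q=P[m]; print('jar',len(q), q.mean(0) if len(q) else 0, cv2.minEnclosingCircle(q[:,:2].astype(np.float32)) if len(q) else 0)
E
python3 m2.py
```

```text
scene shaker 2423 ((642.4500122070312, 358.26568603515625), (361.5119323730469, 650.7073974609375), 8.611422538757324) 79.75570120933124
scene plane [ 4.95688940e-01 -3.12869533e-02 -2.13723184e+02] 2860 3.319085308851282 tilt 26.412457651329426 yaw of upslope -3.6116107955254333
rect ((577.4298095703125, -299.8841552734375), (258.2169494628906, 182.7217559814453), 86.1343002319336)
jar 335 [640.04962405  48.2222783   66.00043025] ((636.871337890625, 19.073007583618164), 68.00921630859375)
side shaker 1107 ((664.9901123046875, 362.334716796875), (603.5429077148438, 369.4030456542969), 89.91046142578125) 81.08565936440567
side plane [ 5.28432184e-01 -3.55542734e-02 -2.29911649e+02] 6384 1.7728540245727833 tilt 27.906899151582554 yaw of upslope -3.849205698636888
rect ((568.7398681640625, -300.6416015625), (262.31268310546875, 177.87594604492188), 85.97869873046875)
jar 272 [634.05031353  49.10726594  67.32769504] ((617.331787109375, 18.92023277282715), 72.51986694335938)
```

The side crop shows the pointer line at about (285,155) with its skirt end near (318,167), the orange marker at (307,243), and the button at (303,397). The shaker crop shows the near bay empty and the amber bottle in the far one. My shaker and jar rectangles picked up outliers, so I'm fixing those.

```bash
cat > m3.py <<'E'
from m import *
def comp(m,seed):
    n,l=cv2.connectedComponents(m.astype(np.uint8)); k=l[seed[1]-3:seed[1]+4,seed[0]-3:seed[0]+4].ravel();k=k[k>0]; return l==np.bincount(k).argmax()
for n,d,s1,s2 in(('scene',S,(320,190),(285,216)),('side',D,(215,160),(272,190))):
    P=cloud(d); ok=(d['depth']>0)
    g=d['image'].min(-1)>130
    m=comp(ok&g&(abs(P[...,2]-80)<7),s1); q=P[m]; print(n,len(q),cv2.minAreaRect(q[:,:2].astype(np.float32)),np.median(q[:,2]))
    m2=comp(ok&(abs(P[...,2]-67)<8)&(d['image'].min(-1)>110),s2);q=P[m2];print('jar',len(q),cv2.minEnclosingCircle(q[:,:2].astype(np.float32)))
    v=d['image'].copy(); v[m]=(0,0,255);v[m2]=(0,255,0); cv2.imwrite(f'pics/m_{n}.png',v)
E
python3 m3.py; python3 -c "
import cv2,numpy as np
cv2.imwrite('pics/mm.png',np.hstack([cv2.imread('pics/m_scene.png')[120:260,220:420],cv2.imread('pics/m_side.png')[100:240,180:380]]).repeat(2,0).repeat(2,1))"
```

```text
Traceback (most recent call last):
  File "m3.py", line 7, in <module>
    m=comp(ok&g&(abs(P[...,2]-80)<7),s1); q=P[m]; print(n,len(q),cv2.minAreaRect(q[:,:2].astype(np.float32)),np.median(q[:,2]))
  File "m3.py", line 3, in comp
    n,l=cv2.connectedComponents(m.astype(np.uint8)); k=l[seed[1]-3:seed[1]+4,seed[0]-3:seed[0]+4].ravel();k=k[k>0]; return l==np.bincount(k).argmax()
                                                                                                                              ~~~~~~~~~~~~~~~~~~~~~^^
ValueError: attempt to get argmax of an empty sequence
[ WARN:0@0.025] global loadsave.cpp:275 findDecoder imread_('pics/m_scene.png'): can't open/read file: check file path/integrity
Traceback (most recent call last):
TypeError: 'NoneType' object is not subscriptable
```

```bash
sed -i 's/(320,190)/(320,165)/' m3.py; python3 m3.py; python3 -c "
import cv2,numpy as np
cv2.imwrite('pics/mm.png',np.hstack([cv2.imread('pics/m_scene.png')[120:260,220:420],cv2.imread('pics/m_side.png')[100:240,180:380]]).repeat(2,0).repeat(2,1))"
```

```text
scene 1624 ((589.8721313476562, 303.8519592285156), (193.6240234375, 223.82052612304688), 83.31594848632812) 79.66716663436154
jar 430 ((639.1058349609375, 51.661598205566406), 35.39762878417969)
side 525 ((528.699462890625, 308.9469299316406), (194.5887908935547, 102.92791748046875), 83.4468002319336) 81.18159713005689
jar 315 ((637.2227172851562, 51.39876937866211), 35.95774459838867)
```

View pics/mm.png

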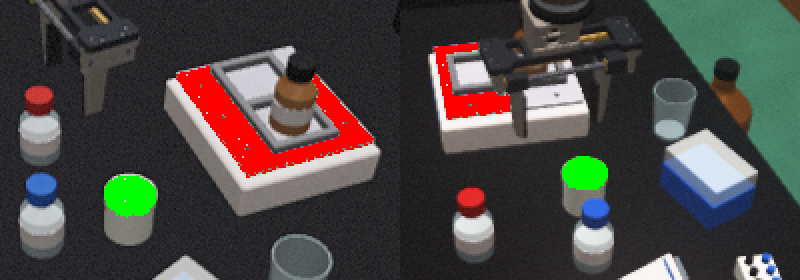

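Shaker centre comes out near (590,303), yaw about -6.7°, so the bay is near (546,308). The jar is at (638,51). The bottle at (610,-58) is free on both x sides for the current jaw direction.

Request:
carry_out --motion '[[[0,0,0,-0.02,0.012,0,0.0919],[0,0,0,-0.02,0.012,0,0.0919],[0,0,0,-0.018,0.011,0,0.0919],[0,0,0,0,0,0.03,0.0919],[0,0,0,0,0,0.03,0.0919],[0,0,0,0,0,0.02,0.0919],[0,0,0,0,0,0,0.0919],[0,0,0,0,0,0,0.0919]]]' --squeeze 12

```text
time_s: 0.95
tcp_pos: [609.9, -58.0, 134.8]
orientation: [0.707, 0.707, -0.0, -0.0]
force: [0.2, -0.7, 0.6]
opening: 91.9
```

```bash
python3 - <<'E'
from h import *
d=cam('side'); cv2.imwrite('pics/side1.png',cv2.resize(d['image'][100:300,170:370],None,fx=3,fy=3))
d=cam('scene'); cv2.imwrite('pics/sc1.png',d['image'])
w=cam('wrist'); cv2.imwrite('pics/wr1.png',w['image'])
E
```

```text
(no output)
```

View pics/side1.png

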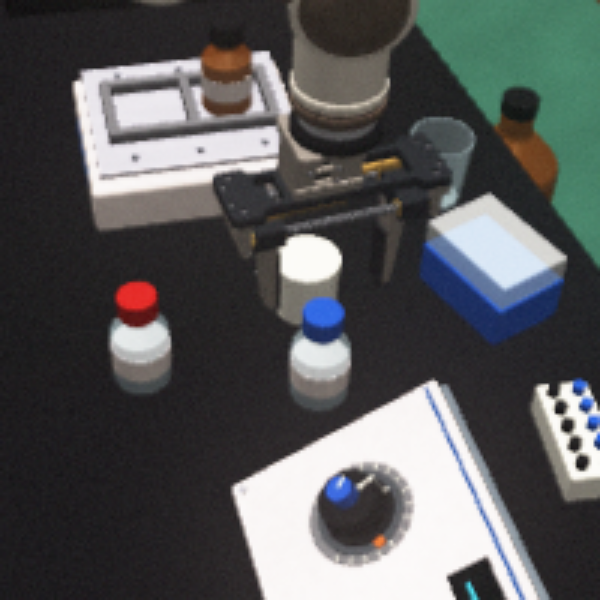

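View pics/wr1.png

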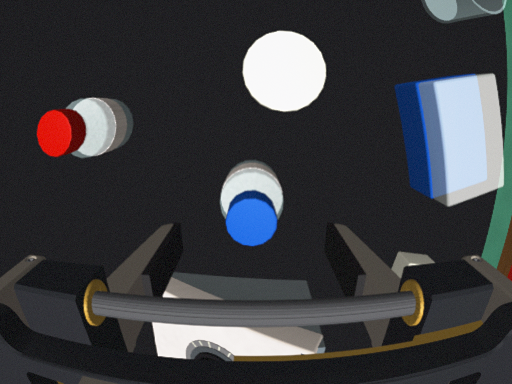

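The wrist view has the cap centred at (251,218), midway between the fingers. I check its y by casting a ray onto the cap top.

```bash
cat >> h.py <<'E'
def wpose():
    s=ctrl.sense(); T=np.eye(4); T[:3,:3]=R.from_quat(s['orientation']).as_matrix(); T[:3,3]=s['tcp_pos']; return T
def wray(w,T,u,v):
    x,y=(u-w['cx'])/w['fx'],(v-w['cy'])/w['fy']; r=np.hypot(x,y); s=np.sin(r)/r if r>0 else 1
    M=T@np.array(w['T_tool_cam']); return M[:3,3],M[:3,:3]@np.array([x*s,y*s,np.cos(r)])
def wonz(w,T,u,v,z):
    o,r=wray(w,T,u,v); return o+r*(z-o[2])/r[2]
E
python3 - <<'E'
from h import *
T=wpose(); w=cam('wrist')
h=cv2.cvtColor(w['image'],cv2.COLOR_BGR2HSV)
m=cv2.inRange(h,(105,150,80),(130,255,255)); m[:150]=0;m[260:]=0;m[:,:200]=0;m[:,300:]=0
c,r=cv2.minEnclosingCircle(cv2.findNonZero(m)); print(c,r)
ct=max(cv2.findContours(m,0,1)[0],key=len)
p=np.array([wonz(w,T,*q,108) for q in ct[:,0].astype(float)])
print(p.min(0),p.max(0),(p.min(0)+p.max(0))/2)
h=cv2.inRange(h,(0,0,150),(180,60,255));h[120:]=0;h[:,:220]=0;h[:,340:]=0
ct=max(cv2.findContours(h,0,1)[0],key=len);p=np.array([wonz(w,T,*q,66) for q in ct[:,0].astype(float)]);print('jar',p.min(0),p.max(0))
E
```

```text
(250.57298278808594, 218.32839965820312) 27.708471298217773
[589.46307448 -79.03571407 108.        ] [627.00947686 -36.56873111 108.        ] [608.23627567 -57.80222259 108.        ]
jar [601.18193057  18.45613349  66.        ] [668.37616827  85.36933782  66.        ]
```

Request:
carry_out --motion '[[[0,0,0,-0.001,-0.001,0.03,0.0919],[0,0,0,0,0,0.03,0.0919],[0,0,0,0,0,0.025,0.0919],[0,0,0,0,0,0.02,0.0919],[0,0,0,0,0,0,0.0919],[0,0,0,0,0,0,0.05],[0,0,0,0,0,0,0.05],[0,0,0,0,0,0,0.05]]]' --squeeze 12

```text
time_s: 1.95
tcp_pos: [610.4, -59.4, 31.5]
orientation: [0.707, 0.707, 0.001, 0.001]
force: [0.6, 0.5, 1.5]
opening: 70.0
```

Request:
carry_out --motion '[[[0,0,0,0,0,0,0.05],[0,0,0,0,0,0,0.05],[0,0,0,0,0,0,0.05],[0,0,0,0,0,0,0.05]]]'

```text
time_s: 2.35
tcp_pos: [609.5, -59.1, 30.4]
orientation: [0.707, 0.707, 0.0, 0.0]
force: [-0.6, 0.9, 5.1]
opening: 55.7
```

Gripped at 55.7 mm, which fits the 56 mm body. Lifting.

Request:
carry_out --motion '[[[0,0,0,0,0,-0.005,0.05],[0,0,0,0,0,-0.015,0.05],[0,0,0,0,0,-0.03,0.05],[0,0,0,0,0,-0.035,0.05],[0,0,0,0,0,-0.035,0.05],[0,0,0,0,0,-0.035,0.05],[0,0,0,0,0,-0.025,0.05],[0,0,0,0,0,-0.01,0.05]]]' --squeeze 15

```text
time_s: 3.15
tcp_pos: [610.3, -59.4, 223.8]
orientation: [0.707, 0.707, 0.001, 0.003]
force: [0.5, -0.2, -2.1]
opening: 55.5
```

Request:
carry_out --motion '[[[0,0,0,0.02,0,0,0.05],[0,0,0,0.03,0,0,0.05],[0,0,0,0.03,0,0,0.05],[0,0,0,0.03,0,0,0.05],[0,0,0,0.03,-0.01,0,0.05],[0,0,0,0.03,-0.015,0,0.05],[0,0,0,0.02,-0.015,0,0.05],[0,0,0,0.01,-0.01,0,0.05]]]'

```text
time_s: 3.95
tcp_pos: [557.2, 142.6, 218.5]
orientation: [0.706, 0.708, -0.001, -0.001]
force: [0.3, 0.4, -2.7]
opening: 55.6
```

Request:
carry_out --motion '[[[0,0,-0.5,0,0,0,0.05],[0,0,-1,0,0,0,0.05],[0,0,-1,0,0,0,0.05],[0,0,-1,0,0,0,0.05],[0,0,-1,0,0,0,0.05],[0,0,-1,0,0,0,0.05],[0,0,-1,0,0,0,0.05],[0,0,-1,0,0,0,0.05]]]'

```text
time_s: 4.75
tcp_pos: [558.6, 140.3, 218.9]
orientation: [0.441, 0.898, -0.0, -0.0]
force: [-0.1, -0.4, -2.5]
opening: 56.0
```

Request:
carry_out --motion '[[[0,0,-1,0,0,0,0.05],[0,0,-1,0,0,0,0.05],[0,0,-1,0,0,0,0.05],[0,0,-1,0,0,0,0.05],[0,0,-1,0,0,0,0.05],[0,0,-1,0,0,0,0.05],[0,0,-1,0,0,0,0.05],[0,0,-1,0,0,0,0.05]]]'

```text
time_s: 5.55
tcp_pos: [558.6, 140.3, 218.9]
orientation: [0.107, 0.994, -0.0, -0.001]
force: [-0.6, -0.1, -1.6]
opening: 55.7
```

Request:
carry_out --motion '[[[0,0,-1,0,0,0,0.05],[0,0,-0.2,0,0,0,0.05],[0,0,0,0,0,0,0.05],[0,0,0,0,0,0,0.05]]]'

```text
time_s: 5.95
tcp_pos: [558.9, 140.7, 219.4]
orientation: [0.058, 0.998, -0.0, -0.0]
force: [0.2, 0.1, -1.6]
opening: 55.6
```

```bash
python3 - <<'E'
from h import *
s=ctrl.sense(); print(s['tcp_pos'],s['joint_pos'].round(2),R.from_quat(s['orientation']).as_matrix().round(3),s['opening'],s['time_s'])
d=cam('side'); cv2.imwrite('pics/side2.png',cv2.resize(d['image'][40:240,170:370],None,fx=3,fy=3))
d=cam('scene'); cv2.imwrite('pics/sc2.png',d['image'])
w=cam('wrist'); cv2.imwrite('pics/wr2.png',w['image'])
E
```

```text
[558.86396761 140.74056601 219.36498473] [ 0.04  0.16  1.59 -0.    1.4  -1.42] [[-0.993  0.115 -0.   ]
 [ 0.115  0.993 -0.   ]
 [ 0.    -0.    -1.   ]] 55.586169053112265 5.95
```

View pics/sc2.png

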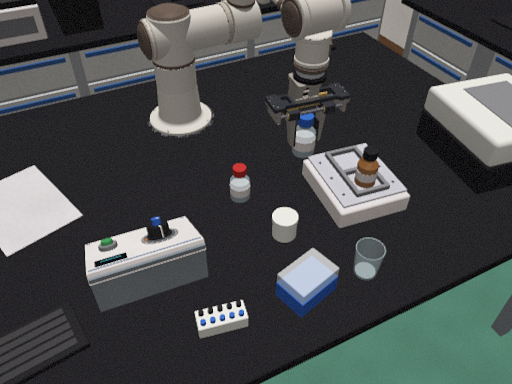

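View pics/wr2.png

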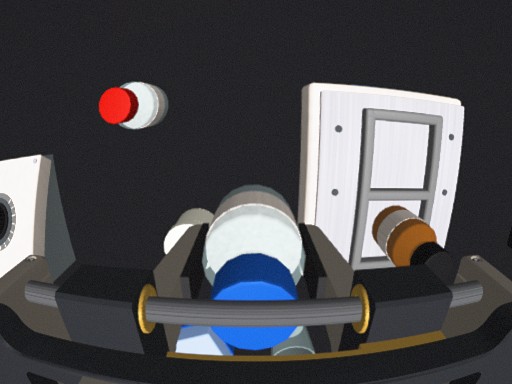

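The bottle is held upright, and the wrist view shows the empty bay with inner corners near (373,120), (433,124), (430,190), (369,190). I extract the bar outline there and cast it onto the bar-top plane.

```bash
python3 - <<'E'
from h import *
T=wpose(); w=cam('wrist')
im=w['image']; cv2.imwrite('pics/wbay.png',cv2.resize(im[90:270,300:470],None,fx=3.3,fy=3.3,interpolation=cv2.INTER_CUBIC))
g=im.max(-1)
m=(g>175).astype(np.uint8)
n,l=cv2.connectedComponents(m); k=(l==l[155,402]).astype(np.uint8); print(k.sum())
c=max(cv2.findContours(k,0,1)[0],key=len)
q=np.array([wonz(w,T,*p,80)[:2] for p in c[:,0].astype(float)],np.float32)
print('floor seen@80',cv2.minAreaRect(q))
for nm,z in(('in corners@96',96),):
    for p in [(373,120),(433,124),(430,190),(369,190)]: print(nm,p,wonz(w,T,*p,z).round(1))
# same in scene
d=cam('scene'); g=d['image'].max(-1); l=cv2.connectedComponents((g>150).astype(np.uint8))[1]
u,v=map(int,proj(d,(546,308,80))); print(u,v,d['image'][v-3:v+4:3,u])
k=(l==l[v,u]).astype(np.uint8); print(k.sum()); c=max(cv2.findContours(k,0,1)[0],key=len)
q=np.array([onz(d,*p,80)[:2] for p in c[:,0].astype(float)],np.float32); print(cv2.minAreaRect(q))
E
```

```text
3516
floor seen@80 ((543.3068237304688, 312.06085205078125), (72.87548828125, 76.1484146118164), 83.48433685302734)
in corners@96 (373, 120) [500.3 271.8  96. ]
in corners@96 (433, 124) [507.6 348.2  96. ]
in corners@96 (430, 190) [584.3 345.2  96. ]
in corners@96 (369, 190) [575.3 264.5  96. ]
347 162 [[213 206 208]
 [212 204 205]
 [212 207 208]]
345
((546.9312744140625, 312.9277038574219), (70.6271743774414, 89.9794692993164), 77.3165283203125)
```

View pics/wbay.png

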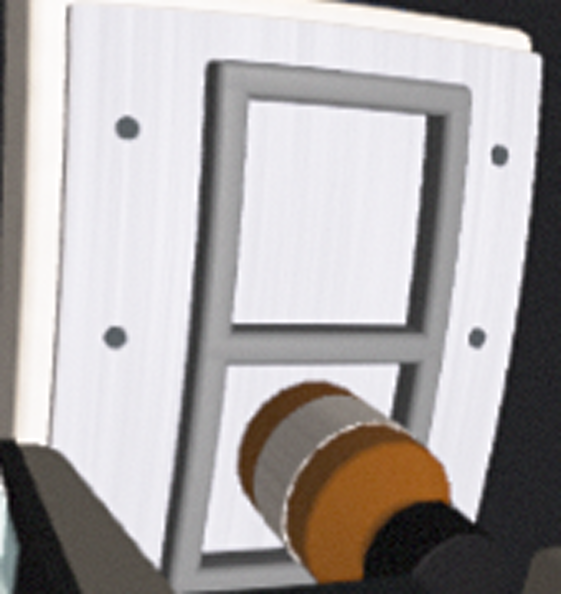

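Request:
carry_out --motion '[[[0,0,0,0.005,0.015,0,0.05],[0,0,0,0.005,0.025,0,0.05],[0,0,0,0.005,0.03,0,0.05],[0,0,0,0.005,0.03,0,0.05],[0,0,0,0.005,0.03,0,0.05],[0,0,0,0.005,0.02,0,0.05],[0,0,0,0.004,0.0155,0,0.05],[0,0,0,0,0,0,0.05]]]'

```text
time_s: 7.0
tcp_pos: [543.0, 311.5, 219.5]
orientation: [0.055, 0.998, 0.0, -0.0]
force: [-0.5, 0.2, -2.5]
opening: 55.8
```

Request:
carry_out --motion '[[[0,0,0,0,0,0.01,0.05],[0,0,0,0,0,0.02,0.05],[0,0,0,0,0,0.02,0.05],[0,0,0,0,0,0.01,0.05],[0,0,0,0,0,0,0.05],[0,0,0,0,0,0,0.05]]]'

```text
time_s: 7.6
tcp_pos: [544.4, 308.8, 160.0]
orientation: [0.057, 0.998, 0.0, 0.0]
force: [0.5, 0.2, -2.3]
opening: 55.7
```

```bash
python3 - <<'E'
from h import *
s=ctrl.sense(); print(s['tcp_pos'],s['joint_pos'].round(2),s['time_s'])
d=cam('side'); d2=cam('scene'); cv2.imwrite('pics/p3.png',np.hstack([cv2.resize(d['image'][80:190,170:300],None,fx=3,fy=4,interpolation=cv2.INTER_CUBIC),cv2.resize(d2['image'][100:210,290:420],None,fx=3,fy=4,interpolation=cv2.INTER_CUBIC)]))
w=cam('wrist'); cv2.imwrite('pics/wr3.png',w['image'])
E
```

```text
[544.36032614 308.81019395 160.04713948] [ 0.32  0.33  1.5  -0.    1.31 -1.13] 7.6
```

View pics/p3.png

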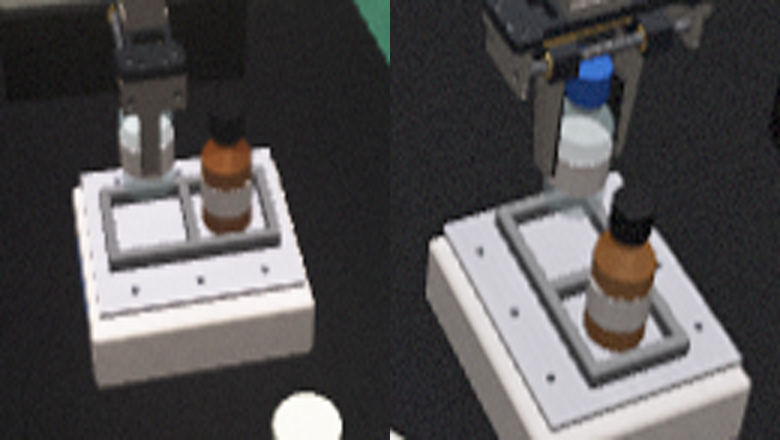

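View pics/wr3.png

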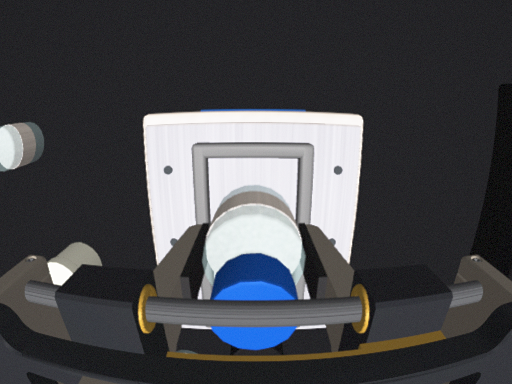

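The bottle sits laterally centred in the bay (bar inner edges at u=209 and 299, bottle at 254). Now the x check from the near bar's inner edge, v≈157.

```bash
python3 - <<'E'
from h import *
T=wpose(); w=cam('wrist')
g=w['image'].max(-1).astype(int); print(g[110:165,255])
Mi=np.linalg.inv(T)
for v,z in ((142.5,96),(157,96),(113,70),(124,80)):
    print(v, (Mi@np.r_[wonz(w,T,254,v,z),1])[:3].round(1))
for u in (209,299): print((Mi@np.r_[wonz(w,T,u,180,96),1])[:3].round(1))
E
```

```text
[183 196 242 250 249 250 250 251 251 251 251 251 210 226 236 240 241 241
 239 240 240 241 241 241 240 240 241 241 241 242 244 244 131  84 125 151
 168 184 184 178 175 173 172 171 168 157 138 139 194 242 242 241 241 241
 241]
142.5 [53.3 -0.1 64.9]
157 [41.5 -0.1 64.9]
113 [76.4 -0.  90.9]
124 [67.2 -0.1 80.9]
[ 22.7 -37.1  64.9]
[22.6 36.9 65. ]
```

Request:
carry_out --motion '[[[0,0,0,0.002,0,0.01,0.05],[0,0,0,0,0,0.015,0.05],[0,0,0,0,0,0.01,0.05],[0,0,0,0,0,0.006,0.05],[0,0,0,0,0,0.003,0.05],[0,0,0,0,0,0.002,0.05],[0,0,0,0,0,0,0.05],[0,0,0,0,0,0,0.05]]]'

```text
time_s: 8.6
tcp_pos: [542.3, 309.6, 114.1]
orientation: [0.057, 0.998, 0.0, 0.0]
force: [0.6, 1.0, -1.6]
opening: 55.8
```

Request:
carry_out --motion '[[[0,0,0,0,0,0.001,0.05],[0,0,0,0,0,0.001,0.05],[0,0,0,0,0,0,0.05],[0,0,0,0,0,0,0.05]]]'

```text
time_s: 9.0
tcp_pos: [541.9, 309.5, 111.6]
orientation: [0.057, 0.998, 0.0, 0.0]
force: [0.3, 0.3, -2.0]
opening: 55.7
```

Request:
carry_out --motion '[[[0,0,0,0,0,0.001,0.05],[0,0,0,0,0,0,0.05],[0,0,0,0,0,0,0.05]]]'

```text
time_s: 9.3
tcp_pos: [541.9, 309.5, 110.5]
orientation: [0.057, 0.998, -0.0, -0.0]
force: [-0.8, 0.7, -2.1]
opening: 55.3
```

Request:
carry_out --motion '[[[0,0,0,0,0,0.001,0.05],[0,0,0,0,0,0,0.05],[0,0,0,0,0,0,0.05]]]'

```text
time_s: 9.6
tcp_pos: [542.1, 309.5, 110.4]
orientation: [0.057, 0.998, 0.0, 0.0]
force: [-3.2, -1.5, 4.4]
opening: 55.4
```

Request:
carry_out --motion '[[[0,0,0,0,0,0.0005,0.05],[0,0,0,0,0,0,0.05],[0,0,0,0,0,0,0.05]]]'

```text
time_s: 9.9
tcp_pos: [542.2, 309.6, 110.4]
orientation: [0.057, 0.998, 0.0, 0.0]
force: [-4.4, -1.6, 7.7]
opening: 56.1
```

The force turned from -2 N to +7 N, so the bottle is on the floor. I release gently.

Request:
carry_out --motion '[[[0,0,0,0,0,-0.0005,0.05],[0,0,0,0,0,0,0.06],[0,0,0,0,0,0,0.07],[0,0,0,0,0,0,0.08],[0,0,0,0,0,0,0.085],[0,0,0,0,0,0,0.085],[0,0,0,0,0,0,0.085]]]'

```text
time_s: 10.6
tcp_pos: [541.9, 309.5, 109.5]
orientation: [0.057, 0.998, -0.0, -0.0]
force: [0.3, -0.2, -1.7]
opening: 85.0
```

Request:
carry_out --motion '[[[0,0,0,0,0,-0.01,0.085],[0,0,0,0,0,-0.02,0.085],[0,0,0,0,0,-0.03,0.085],[0,0,0,0,0,-0.03,0.085],[0,0,0,0,0,-0.03,0.085],[0,0,0,0,0,-0.03,0.085],[0,0,0,0,0,-0.02,0.085],[0,0,0,0,0,-0.02,0.085]]]'

```text
time_s: 11.4
tcp_pos: [542.1, 309.6, 302.0]
orientation: [0.057, 0.998, 0.0, 0.001]
force: [-0.4, -0.2, 0.0]
opening: 84.7
```

```bash
python3 - <<'E'
from h import *
s=ctrl.sense(); print(s['tcp_pos'],s['joint_pos'].round(2),s['time_s'])
d=cam('side'); d2=cam('scene'); cv2.imwrite('pics/p4.png',np.hstack([cv2.resize(d['image'][80:190,170:300],None,fx=3,fy=4,interpolation=cv2.INTER_CUBIC),cv2.resize(d2['image'][100:210,290:420],None,fx=3,fy=4,interpolation=cv2.INTER_CUBIC)]))
E
```

```text
[542.11393872 309.58395812 302.00521128] [ 0.33  0.24  1.33  0.    1.57 -1.13] 11.4
```

View pics/p4.png

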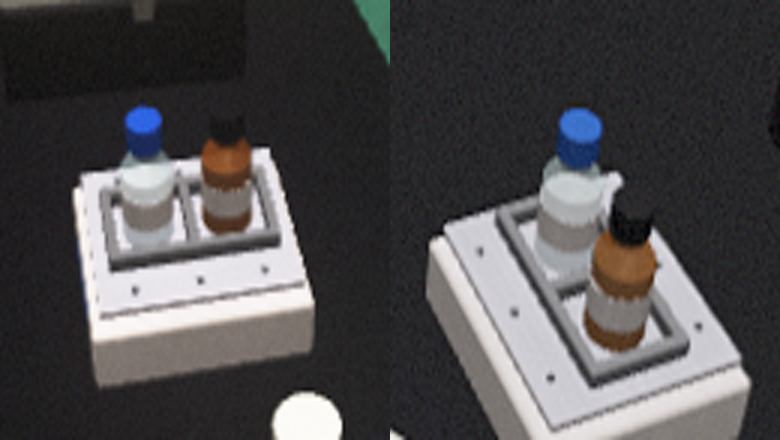

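The bottle stands upright, centred in the bay. Next I go over to the console to look at the knob, keeping height.

Request:
carry_out --motion '[[[0,0,0,-0.001,-0.015,0,0.0919],[0,0,0,-0.003,-0.03,0,0.0919],[0,0,0,-0.003,-0.04,0,0.0919],[0,0,0,-0.003,-0.04,0,0.0919],[0,0,0,-0.003,-0.04,0,0.0919],[0,0,0,-0.003,-0.04,0,0.0919],[0,0,0,-0.003,-0.04,0,0.0919],[0,0,0,-0.003,-0.04,0,0.0919]]]'

```text
time_s: 12.3
tcp_pos: [530.0, 21.6, 297.7]
orientation: [0.057, 0.998, 0.0, -0.001]
force: [0.6, -0.5, -0.5]
opening: 91.8
```

Request:
carry_out --motion '[[[0,0,0,-0.003,-0.04,0,0.0919],[0,0,0,-0.003,-0.04,0,0.0919],[0,0,0,-0.003,-0.04,0,0.0919],[0,0,0,-0.003,-0.04,0,0.0919],[0,0,0,-0.003,-0.04,0,0.0919],[0,0,0,-0.003,-0.04,0,0.0919],[0,0,0,-0.003,-0.035,0,0.0919],[0,0,0,0,0,0,0.0919]]]'

```text
time_s: 13.1
tcp_pos: [519.0, -255.7, 297.1]
orientation: [0.059, 0.998, 0.0, -0.002]
force: [-0.1, 0.2, -0.9]
opening: 92.5
```

```bash
cat > pan.py <<'E'
from h import *
ps=np.radians(-3.85);ti=np.radians(28)
def axes(ps=ps):
    c,s=np.cos(ps),np.sin(ps)
    px=np.array([np.cos(ti)*c,np.cos(ti)*s,np.sin(ti)]);py=np.array([-s,c,0]);return px,py,np.cross(px,py)
O=np.array([571.,-254,77.])
def rowto(p,Rt,n=None):
    T=wpose(); dR=R.from_matrix(T[:3,:3].T@Rt).as_rotvec()/np.radians(5); dp=T[:3,:3].T@(p-T[:3,3])
    print('tool rotvec units',dR.round(2),'shift mm',dp.round(1)); return dR,dp
E
python3 - <<'E'
from pan import *
px,py,pz=axes(); print(px,py,pz)
Rt=np.stack([-px,py,-pz],1); print(np.linalg.det(Rt))
s=ctrl.sense();print(s['tcp_pos'],s['joint_pos'].round(2),s['time_s'])
rowto(O+120*pz,Rt)
E
```

```text
[ 0.880955   -0.05928518  0.46947156] [0.06714462 0.99774325 0.        ] [-0.46841208  0.03152249  0.88294759]
1.0000000000000002
[ 519.04201508 -255.66125621  297.12560811] [-0.67  0.13  1.47 -0.    1.55 -2.12] 13.1
tool rotvec units [-0.14 -5.64 -0.58] shift mm [  4.5   4.9 114.2]
```

Request:
carry_out --motion '[[[0,-0.94,-0.1,0,0,0,0.0919],[0,-0.94,-0.1,0,0,0,0.0919],[0,-0.94,-0.1,0,0,0,0.0919],[0,-0.94,-0.1,0,0,0,0.0919],[0,-0.94,-0.1,0,0,0,0.0919],[0,-0.94,-0.1,0,0,0,0.0919],[0,0,0,0,0,0,0.0919]]]'

```text
time_s: 13.8
tcp_pos: [518.9, -250.2, 296.4]
orientation: [0.03, 0.97, -0.012, 0.242]
force: [-0.1, 0.4, -0.3]
opening: 91.8
```

```bash
python3 - <<'E'
from pan import *
px,py,pz=axes(); Rt=np.stack([-px,py,-pz],1)
T=wpose();s=ctrl.sense();print(s['tcp_pos'],s['joint_pos'].round(2),s['time_s'])
rowto(O+100*pz,Rt)
w=cam('wrist'); cv2.imwrite('pics/wr5.png',w['image'])
E
```

```text
[ 518.8969064  -250.24595013  296.4073048 ] [-0.85 -0.24  1.9   0.37  1.15 -2.45] 13.8
tool rotvec units [-0.08  0.    0.08] shift mm [ 56.9   1.  118.2]
```

View pics/wr5.png

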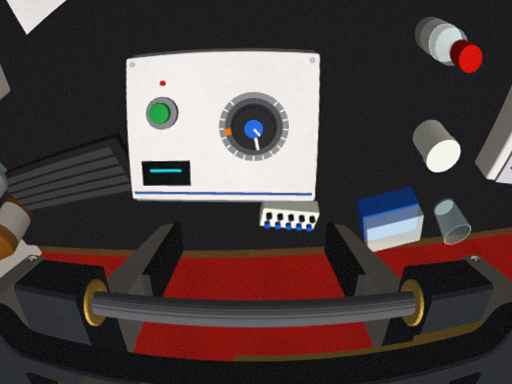

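The wrist view squarely shows the panel: double knob at (254,128), pointer running to about (258,150), orange marker at (228,132), green button at (159,113). I move closer over the axis.

Request:
carry_out --motion '[[[0,0,0,0.012,0,0.015,0.0919],[0,0,0,0.015,0,0.025,0.0919],[0,0,0,0.015,0,0.025,0.0919],[0,0,0,0.015,0.001,0.025,0.0919],[0,0,0,0,0,0.01,0.0919],[0,0,0,0,0,0,0.0919],[0,0,0,0,0,0,0.0919]]]'

```text
time_s: 14.55
tcp_pos: [519.3, -252.5, 186.2]
orientation: [0.029, 0.969, -0.014, 0.244]
force: [-0.2, -0.0, -0.1]
opening: 92.2
```

```bash
python3 - <<'E'
from pan import *
import pickle
T=wpose();s=ctrl.sense();print(s['tcp_pos'],s['joint_pos'].round(2),s['time_s'])
w=cam('wrist'); cv2.imwrite('pics/wr6.png',w['image']); pickle.dump((T,w),open('w6.pkl','wb'))
cv2.imwrite('pics/wr6z.png',cv2.resize(w['image'][100:300,150:360],None,fx=3,fy=3,interpolation=cv2.INTER_CUBIC)[:600])
E
```

```text
[ 519.33767555 -252.52160966  186.18514541] [-0.85 -0.14  2.04  0.42  0.92 -2.57] 14.55
```

View pics/wr6.png

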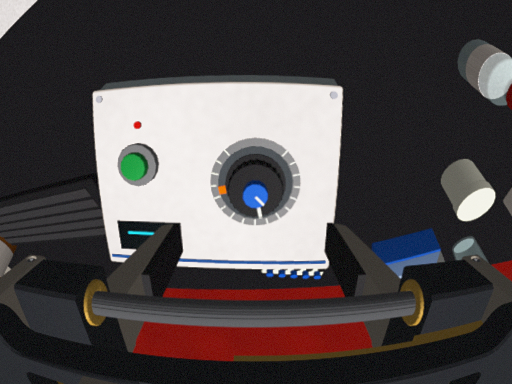

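View pics/wr6z.png

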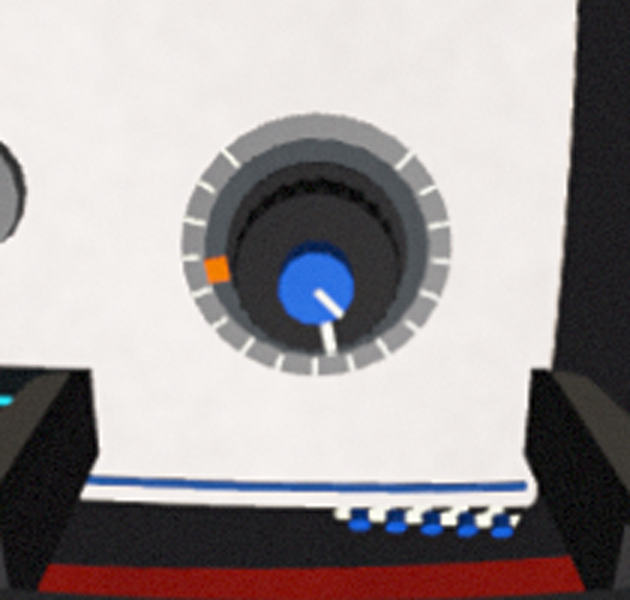

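```bash
cat > wm.py <<'E'
from pan import *
import pickle
def wcloud(w):
    v,u=np.mgrid[:384,:512].astype(float); x=(u-w['cx'])/w['fx'];y=(v-w['cy'])/w['fy'];r=np.hypot(x,y)+1e-9
    z=w['depth']; k=np.tan(r)/r*z
    C=np.stack([x*k,y*k,z],-1); M=np.array(w['T_tool_cam']); return C@M[:3,:3].T+M[:3,3]   # tool frame
def plane(w,box):
    P=wcloud(w); x0,y0,x1,y1=box; m=np.zeros((384,512),bool);m[y0:y1,x0:x1]=1; m&=(w['image'].min(-1)>180)&(w['depth']>0)
    q=P[m]
    for _ in range(5):
        c0=q.mean(0); n=np.linalg.svd(q-c0,full_matrices=False)[2][2]; n*=-np.sign(n[2]); e=(q-c0)@n; q=q[abs(e)<2.5*e.std()+.2]
    return c0,n,e.std(),len(q)
def ton(w,u,v,c0,n,h):  # tool-frame point on plane offset h
    o,r=wray(w,np.eye(4),u,v); p=c0+n*h; return o+r*((p-o)@n)/(r@n)
def circ(P2):
    A=np.c_[2*P2,np.ones(len(P2))]; s=np.linalg.lstsq(A,(P2**2).sum(1),rcond=None)[0]; return s[:2],np.sqrt(s[2]+s[:2]@s[:2])
E
python3 - <<'E'
from wm import *
T,w=pickle.load(open('w6.pkl','rb'))
c0,n,e,N=plane(w,(100,95,335,260)); print('plane tool',c0,n,e,N,'dist TCP->plane',-(c0@n)*-1)
nw=T[:3,:3]@n; print('world n',nw,np.degrees(np.arccos(nw[2])),'c world',(T[:3,:3]@c0+T[:3,3]))
px,py,pz=axes(); print('exp pz',pz)
im=w['image'];hsv=cv2.cvtColor(im,cv2.COLOR_BGR2HSV)
# timer blue
m=cv2.inRange(hsv,(105,150,150),(125,255,255));m[:170]=0;m[215:]=0;m[:,:230]=0;m[:,285:]=0
c=max(cv2.findContours(m,0,1)[0],key=len); P=np.array([ton(w,*p,c0,n,46) for p in c[:,0].astype(float)]); print('timer',circ(P[:,:2]))
o=cv2.inRange(hsv,(5,150,150),(18,255,255));o[:150]=0;o[:,300:]=0
M=cv2.moments(o); mk=(M['m10']/M['m00'],M['m01']/M['m00']); print('marker',mk,ton(w,*mk,c0,n,1))
# bezel outer
b=((im.max(-1)<200)).astype(np.uint8);b[:130]=0;b[235:]=0;b[:,:200]=0;b[:,310:]=0
c=cv2.convexHull(max(cv2.findContours(b,0,1)[0],key=cv2.contourArea)); P=np.array([ton(w,*p,c0,n,1) for p in c[:,0].astype(float)]); print('bezel',circ(P[:,:2]),P.min(0),P.max(0))
# button green
g=cv2.inRange(hsv,(45,100,60),(80,255,255));g[:,:100]=0;g[:,180:]=0
c=cv2.convexHull(max(cv2.findContours(g,0,1)[0],key=cv2.contourArea))
for h in(8,12,16):
    P=np.array([ton(w,*p,c0,n,h) for p in c[:,0].astype(float)]);print('btn',h,circ(P[:,:2]))
E
```

```text
plane tool [ 17.89375473 -37.32481583 117.55547068] [-0.0036687  -0.01050369 -0.9999381 ] 0.6830752390301853 27930 dist TCP->plane -117.22179314033895
world n [-0.469141    0.03113311  0.88257433] 28.04551988788477 c world [ 556.72486606 -293.81666597   74.69732844]
exp pz [-0.46841208  0.03152249  0.88294759]
timer (array([6.96292172, 0.27147731]), np.float64(9.365246352542707))
marker (222.08333333333334, 189.36666666666667) [ -0.19947703 -32.20424652 116.56800337]
bezel (array([6.73595409, 0.90470315]), np.float64(45.131003008350525)) [-37.67004859 -44.24801647 115.69400531] [ 51.41967282  46.17184743 116.69618271]
btn 8 (array([  26.20264078, -122.51710204]), np.float64(14.799318695566264))
btn 12 (array([  26.96048221, -120.78086241]), np.float64(14.588115929631053))
btn 16 (array([  27.71832364, -119.04462277]), np.float64(14.376913163696473))
```

```bash
python3 - <<'E'
from wm import *
T,w=pickle.load(open('w6.pkl','rb'))
c0,n,e,N=plane(w,(100,95,335,260)); A=np.array([6.85,.6])
g=w['image'].min(-1).astype(int); print(g[200:224,250:272])
for h in (30,31):
  pts=[];
  for v in range(206,217):
    r=np.clip(g[v,254:268]-90,0,None); 
    if r.sum()<30: continue
    u=254+(r*np.arange(14)).sum()/r.sum(); p=ton(w,u,v,c0,n,h)[:2]-A; pts.append(p); print(v,round(u,2),p.round(2),'ang',np.arctan2(-p[1],-p[0]).round(3),np.hypot(*p).round(1))
E
```

```text
[[ 40  48  46  43  44  51 116 200 240 241 208 121  57  45  44  46  44  45
   52  50  48  53]
 [ 45  45  45  46  48  38  56 114 196 240 242 205 119  57  44  43  45  50
   52  47  46  47]
 [ 48  47  49  50  50  46  41  57 112 197 241 241 206 116  61  42  50  48
   50  49  51  52]
 [ 48  46  48  49  48  47  45  42  54 116 194 241 243 209 114  52  52  49
   50  52  51  51]
 [ 43  46  45  49  51  48  45  46  42  55 109 201 243 235 138  62  45  49
   47  48  47  52]
 [ 47  44  52  43  45  49  45  46  45  39  51 112 189 193  99  49  50  48
   54  49  52  49]
 [ 47  48  47  47  48  47  41  56  60  71  67  47  79  94  54  49  48  52
   52  49  52  48]
 [ 49  47  47  49  46  47  71 116 149 181 125  54  42  49  46  51  51  51
   51  49  52  50]
 [ 47  46  50  48  49  48  97 175 232 237 170  63  45  49  51  53  47  52
   52  51  48  49]
 [ 53  50  52  50  50  54 101 196 244 242 210  83  46  52  52  51  50  53
   50  50  51  52]
 [ 47  49  44  50  46  50  91 182 244 246 231 102  44  48  49  49  53  49
   48  45  53  51]
 [ 46  54  51  50  51  47  72 164 246 246 235 131  55  46  49  54  48  51
   
[... 1286 characters left out ...]
] ang -0.19 19.1
211 258.87 [-19.7    3.78] ang -0.189 20.1
212 259.03 [-20.69   3.94] ang -0.188 21.1
213 259.26 [-21.67   4.15] ang -0.189 22.1
214 259.49 [-22.66   4.37] ang -0.191 23.1
215 259.69 [-23.65   4.56] ang -0.19 24.1
216 260.19 [-24.64   5.03] ang -0.202 25.1
207 258.64 [-15.45   3.53] ang -0.225 15.9
208 258.45 [-16.42   3.36] ang -0.202 16.8
209 258.49 [-17.4   3.4] ang -0.193 17.7
210 258.68 [-18.37   3.58] ang -0.193 18.7
211 258.87 [-19.35   3.76] ang -0.192 19.7
212 259.03 [-20.32   3.91] ang -0.19 20.7
213 259.26 [-21.31   4.13] ang -0.192 21.7
214 259.49 [-22.29   4.35] ang -0.193 22.7
215 259.69 [-23.28   4.53] ang -0.192 23.7
216 260.19 [-24.26   5.01] ang -0.204 24.8
```

In the tool frame: axis at (6.8, 0.6), panel 117 mm below the TCP, pointer at -0.19 rad (consistent all along the line), marker at 1.36 rad. The turn needed is about 1.55 rad. I align and come part-way down.

Request:
carry_out --motion '[[[-0.12,0.04,0,0.0033,-0.0003,0,0.0919],[0,0,0,0.0033,-0.0003,0.01,0.0919],[0,0,0,0,0,0.02,0.0919],[0,0,0,0,0,0.02,0.0919],[0,0,0,0,0,0,0.0919],[0,0,0,0,0,0,0.0919],[0,0,0,0,0,0,0.0919]]]'

```text
time_s: 15.3
tcp_pos: [536.0, -254.3, 138.3]
orientation: [0.028, 0.97, -0.009, 0.242]
force: [0.0, 1.4, -0.3]
opening: 91.9
```

```bash
cat > k.py <<'E'
from wm import *
import sys
T=wpose();s=ctrl.sense();print(s['tcp_pos'].round(1),s['joint_pos'].round(2),s['time_s'],s['force'].round(1),s['moment'].round(2))
w=cam('wrist'); cv2.imwrite(f'pics/{sys.argv[1]}.png',w['image']); pickle.dump((T,w),open(sys.argv[1]+'.pkl','wb'))
E
python3 k.py wr7
```

```text
[ 536.  -254.3  138.3] [-0.83 -0.03  2.03  0.46  0.83 -2.61] 15.3 [ 0.   1.4 -0.3] [ 0.08  0.15 -0.07]
```

View pics/wr7.png

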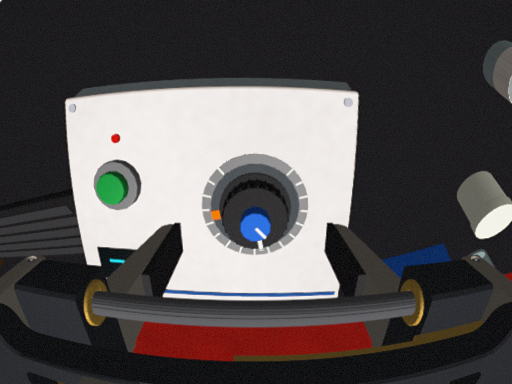

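```bash
cat > ax.py <<'E'
from wm import *
import sys
T,w=pickle.load(open(sys.argv[1]+'.pkl','rb'))
c0,n,e,N=plane(w,tuple(map(int,sys.argv[2].split(',')))); print('plane z',(c0@n)/n[2],n.round(4),e.round(2),N)
hsv=cv2.cvtColor(w['image'],cv2.COLOR_BGR2HSV)
b=(w['image'].max(-1)<200).astype(np.uint8);x0,y0,x1,y1=map(int,sys.argv[3].split(','));k=np.zeros_like(b);k[y0:y1,x0:x1]=b[y0:y1,x0:x1]
c=cv2.convexHull(max(cv2.findContours(k,0,1)[0],key=cv2.contourArea)); P=np.array([ton(w,*p,c0,n,1) for p in c[:,0].astype(float)]); print('bezel',circ(P[:,:2]))
m=cv2.inRange(hsv,(105,150,150),(125,255,255));k=np.zeros_like(m);k[y0:y1,x0:x1]=m[y0:y1,x0:x1]
c=max(cv2.findContours(k,0,1)[0],key=len); P=np.array([ton(w,*p,c0,n,46) for p in c[:,0].astype(float)]); print('timer',circ(P[:,:2]))
E
python3 ax.py wr7 90,100,345,215 198,150,312,258
```

```text
plane z 67.07554279101628 [ 7.e-04 -2.e-04 -1.e+00] 0.66 21923
bezel (array([-1.30152512,  0.25435772]), np.float64(45.17716161186564))
timer (array([-1.00452621,  0.11371329]), np.float64(9.3307517368121))
```

Request:
carry_out --motion '[[[0,0,0,-0.0012,0.0002,0.01,0.0919],[0,0,0,0,0,0.015,0.0919],[0,0,0,0,0,0.015,0.0919],[0,0,0,0,0,0.01,0.0919],[0,0,0,0,0,0.005,0.0919],[0,0,0,0,0,0.002,0.0919],[0,0,0,0,0,0,0.0919],[0,0,0,0,0,0,0.0919]]]' --squeeze 8

```text
time_s: 16.15
tcp_pos: [563.8, -255.7, 88.1]
orientation: [0.028, 0.97, -0.009, 0.242]
force: [0.2, -0.1, 1.0]
opening: 91.5
```

```bash
python3 k.py wr8; python3 ax.py wr8 70,110,370,190 195,150,320,270
```

```text
[ 563.8 -255.7   88.1] [-0.79  0.12  2.    0.5   0.71 -2.63] 16.15 [ 0.2 -0.1  1. ] [ 0.08  0.18 -0.05]
plane z 9.689767979974558 [ 1.e-03  4.e-04 -1.e+00] 0.63 21372
bezel (array([ 0.0154172 , -0.06948325]), np.float64(45.016285464161754))
timer (array([ 2.63703256, -0.15399988]), np.float64(8.059643873906309))
```

View pics/wr8.png

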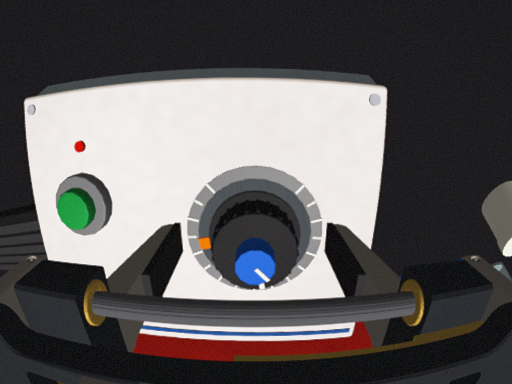

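Centred on the axis within 0.1 mm, tips 9.7 mm over the panel. Closing on the ring.

Request:
carry_out --motion '[[[0,0,0,0,0,0,0.046],[0,0,0,0,0,0,0.046],[0,0,0,0,0,0,0.046],[0,0,0,0,0,0,0.046],[0,0,0,0,0,0,0.046],[0,0,0,0,0,0,0.046],[0,0,0,0,0,0,0.046],[0,0,0,0,0,0,0.046]]]' --squeeze 8

```text
time_s: 17.0
tcp_pos: [563.6, -255.1, 87.5]
orientation: [0.028, 0.97, -0.008, 0.242]
force: [-1.6, 2.1, 2.0]
opening: 49.7
```

Request:
carry_out --motion '[[[0,0,0.3,0,0,0,0.046],[0,0,0.6,0,0,0,0.046],[0,0,0.7,0,0,0,0.046],[0,0,0.4,0,0,0,0.046],[0,0,0,0,0,0,0.046],[0,0,0,0,0,0,0.046]]]'

```text
time_s: 17.6
tcp_pos: [563.6, -254.8, 87.5]
orientation: [0.112, 0.964, 0.013, 0.241]
force: [-1.0, 4.6, 3.3]
opening: 49.6
```

```bash
python3 k.py wr9
```

```text
[ 563.6 -254.8   87.5] [-0.79  0.12  2.    0.5   0.71 -2.46] 17.6 [-1.   4.6  3.3] [ 0.87 -0.04  0.38]
```

View pics/wr9.png

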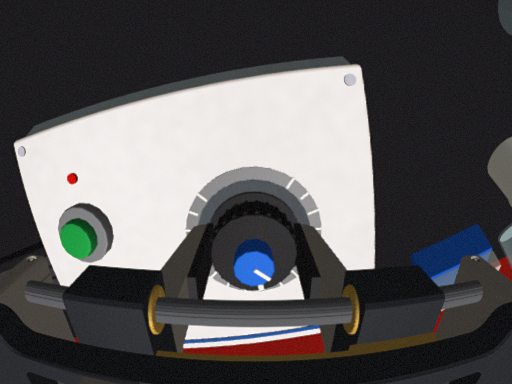

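The pointer stays fixed with respect to the tool and the timer line turns relative to it, so the ring turns alone. Continuing.

Request:
carry_out --motion '[[[0,0,0.5,0,0,0,0.046],[0,0,1,0,0,0,0.046],[0,0,1,0,0,0,0.046],[0,0,1,0,0,0,0.046],[0,0,1,0,0,0,0.046],[0,0,1,0,0,0,0.046],[0,0,1,0,0,0,0.046],[0,0,1,0,0,0,0.046]]]'

```text
time_s: 18.45
tcp_pos: [564.1, -253.8, 87.8]
orientation: [0.417, 0.876, 0.091, 0.224]
force: [3.3, 8.5, 4.0]
opening: 49.6
```

Request:
carry_out --motion '[[[0,0,1,0,0,0,0.046],[0,0,1,0,0,0,0.046],[0,0,1,0,0,0,0.046],[0,0,1,0,0,0,0.046],[0,0,1,0,0,0,0.046],[0,0,1,0,0,0,0.046],[0,0,0.8,0,0,0,0.046],[0,0,0.4,0,0,0,0.046]]]'

```text
time_s: 19.25
tcp_pos: [565.0, -254.0, 88.3]
orientation: [0.667, 0.704, 0.156, 0.186]
force: [7.0, 7.3, 2.9]
opening: 49.9
```

Request:
carry_out --motion '[[[0,0,0.4,0,0,0,0.046],[0,0,0.4,0,0,0,0.046],[0,0,0.2,0,0,0,0.046],[0,0,0,0,0,0,0.046],[0,0,0,0,0,0,0.046]]]'

```text
time_s: 19.75
tcp_pos: [565.1, -254.3, 88.4]
orientation: [0.696, 0.675, 0.164, 0.179]
force: [8.2, 7.8, 2.1]
opening: 49.8
```

```bash
python3 k.py wr10; python3 - <<'E'
from wm import *
d=cam('side'); cv2.imwrite('pics/sd10.png',cv2.resize(d['image'][220:360,235:365],None,fx=4,fy=4,interpolation=cv2.INTER_CUBIC))
a,b=pickle.load(open('wr8.pkl','rb'))[0],wpose()
print(R.from_matrix(a[:3,:3].T@b[:3,:3]).as_rotvec())
E
```

```text
[ 565.1 -254.3   88.4] [-0.79  0.12  1.99  0.5   0.71 -1.09] 19.75 [8.2 7.8 2.1] [ 1.2  -1.17  0.74]
[-3.44338214e-03  4.82049895e-04  1.54499453e+00]
```

View pics/wr10.png

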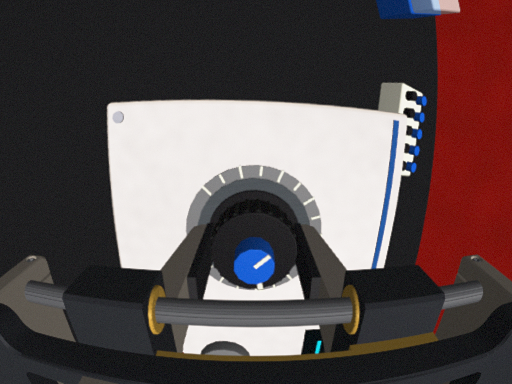

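View pics/sd10.png

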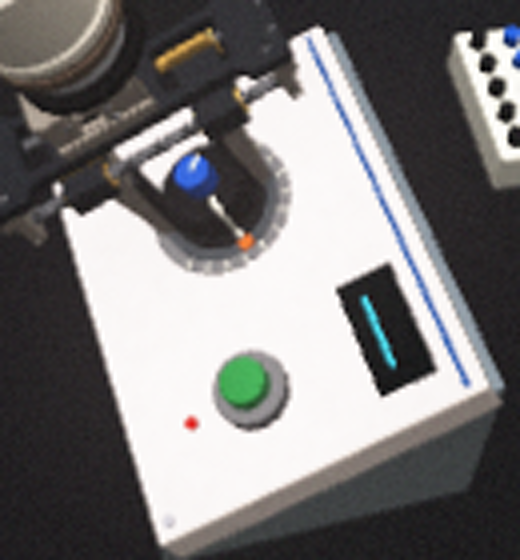

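The side view shows the pointer line meeting the orange marker at about (245,240). I release, back off straight along the axis, and measure.

Request:
carry_out --motion '[[[0,0,0,0,0,0,0.09],[0,0,0,0,0,0,0.09],[0,0,0,0,0,0,0.09],[0,0,0,0,0,0,0.09],[0,0,0,0,0,-0.01,0.09],[0,0,0,0,0,-0.02,0.09],[0,0,0,0,0,-0.03,0.09],[0,0,0,0,0,-0.03,0.09]]]'

```text
time_s: 20.65
tcp_pos: [520.5, -252.6, 168.0]
orientation: [0.697, 0.675, 0.162, 0.179]
force: [0.8, -0.3, -0.3]
opening: 89.9
```

Request:
carry_out --motion '[[[0,0,0,0,0,-0.02,0.09],[0,0,0,0,0,0,0.09],[0,0,0,0,0,0,0.09]]]'

```text
time_s: 20.95
tcp_pos: [512.0, -252.3, 184.8]
orientation: [0.697, 0.675, 0.162, 0.18]
force: [0.7, -0.9, 0.5]
opening: 90.0
```

```bash
python3 k.py wr11; python3 -c "
import cv2;w=cv2.imread('pics/wr11.png');cv2.imwrite('pics/wr11z.png',cv2.resize(w[120:260,170:340],None,fx=4,fy=4,interpolation=cv2.INTER_CUBIC))"
```

```text
[ 512.  -252.3  184.8] [-0.87 -0.15  2.05  0.43  0.94 -1.04] 20.95 [ 0.7 -0.9  0.5] [ 0.04  0.23 -0.04]
```

View pics/wr11.png

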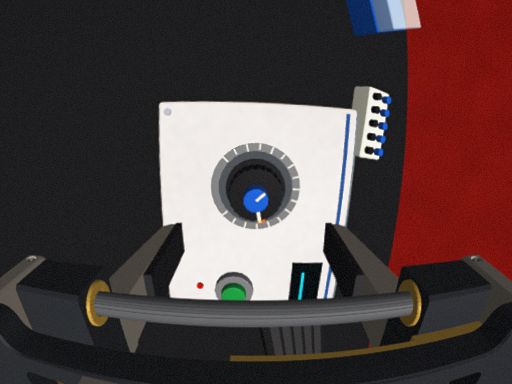

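View pics/wr11z.png

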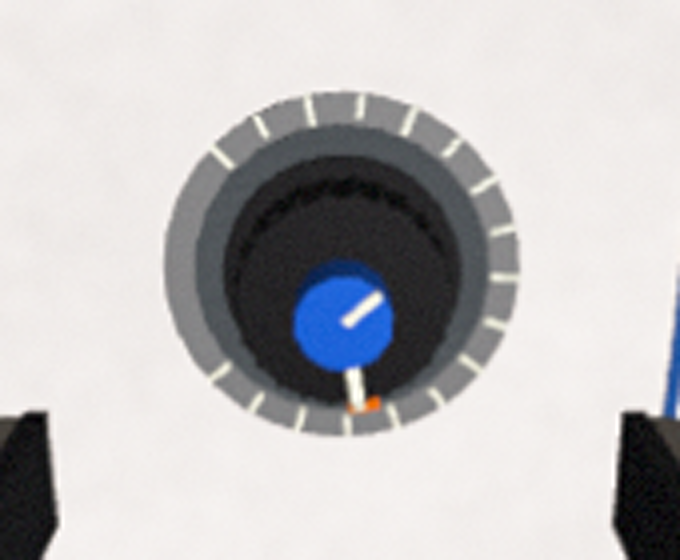

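Here the pointer line ends at about (259,222), with orange showing on both sides but more on the right (263,221). I compute the angle difference with heights accounted for.

```bash
cat > ang.py <<'E'
from wm import *
import sys
T,w=pickle.load(open(sys.argv[1]+'.pkl','rb'))
box=tuple(map(int,sys.argv[2].split(',')))
c0,n,e,N=plane(w,box); print('plane z',(c0@n)/n[2],n.round(4),e.round(2),N)
im=w['image'];hsv=cv2.cvtColor(im,cv2.COLOR_BGR2HSV)
x0,y0,x1,y1=map(int,sys.argv[3].split(','))
def crop(b):
    k=np.zeros_like(b);k[y0:y1,x0:x1]=b[y0:y1,x0:x1];return k
b=crop((im.max(-1)<200).astype(np.uint8))
c=cv2.convexHull(max(cv2.findContours(b,0,1)[0],key=cv2.contourArea)); P=np.array([ton(w,*p,c0,n,1) for p in c[:,0].astype(float)]); A,r=circ(P[:,:2]); print('bezel',A,r)
m=crop(cv2.inRange(hsv,(105,150,150),(125,255,255)))
c=cv2.convexHull(max(cv2.findContours(m,0,1)[0],key=len)); P=np.array([ton(w,*p,c0,n,46) for p in c[:,0].astype(float)]); A2,r=circ(P[:,:2]); print('timer',A2,r)
A3=A+(A2-A)*28/45 ; Am=(A+A2)/2
f=lambda p:(np.arctan2(-p[1],-p[0]),np.hypot(*p))
o=crop(cv2.inRange(hsv,(3,130,120),(20,255,255)))
vs,us=np.nonzero(o)
for v in sorted(set(vs)): 
    uu=us[vs==v]; l,rr=ton(w,uu.min()-.5,v,c0,n,1)[:2],ton(w,uu.max()+.5,v,c0,n,1)[:2]; print('orange',v,uu.min(),uu.max(),np.round(f(l-A)+f(rr-A),3))
g=im.min(-1).astype(float)
wm=crop(cv2.inRange(hsv,(0,0,150),(180,70,255)))
print(g[y1-35:y1,250:270].astype(int)) if len(sys.argv)>4 else 0
for v in range(205,225):
    r=np.clip(g[v,250:268]-100,0,None)
    if r.sum()<100: continue
    u=250+(r*np.arange(18)).sum()/r.sum(); p=ton(w,u,v,c0,n,30)[:2]-A3; print('ptr',v,round(u,2),np.round(f(p),3))
E
python3 ang.py wr11 165,110,340,215 205,140,305,232 x
```

```text
plane z 119.587603906308 [-0.e+00 -8.e-04 -1.e+00] 0.7 12933
bezel [0.18377736 0.82622769] 45.2107520589215
timer [0.37887917 1.15241747] 10.513995712496637
orange 219 262 264 [-0.2   35.049 -0.286 35.814]
orange 220 262 264 [-0.194 36.151 -0.278 36.896]
orange 221 261 264 [-0.161 37.072 -0.27  37.982]
orange 222 257 262 [-0.047 37.75  -0.21  38.575]
[[ 23  26  26  29  32  24  39  82 158 230 235 233 200 104  44  33  33  30
   27  37]
 [ 35  26  27  32  27  47 110 184 224 232 230 160  75  37  23  29  34  34
   36  40]
 [ 30  34  27  33  50 119 210 224 232 217 131  61  27  32  31  35  35  36
   40  39]
 [ 28  29  32  31  55 144 231 233 218 125  50  27  22  27  31  21  35  35
   37  38]
 [ 18  32  26  28  28  86 163 201 127  53  26  27  31  38  35  35  30  30
   32  32]
 [ 31  20  37  24  24  28  54  66  45  27  28  25  30  33  31  30  35  37
   35  31]
 [ 22  22  25  30  27  29  25  23  28  27  24  33  34  27  28  27  38  31
   31  30]
 [ 26  32  29  34  30  25  35  27  28  29  34  31  26  26  30  27  28  38
   38  30]
 [ 23  28  30  30  30  35  33  26  25  35  27  26  34  31  34  33  
[... 1928 characters left out ...]
6 162 178 174 190 221 226 227 232
  238 239]
 [222 217 219 219 216 219 230 231 223 225 226 229 229 232 239 239 238 237
  238 238]
 [238 239 239 238 238 239 240 239 239 240 239 239 238 239 239 238 239 237
  238 240]
 [238 237 239 238 237 238 239 240 239 239 240 239 239 238 236 238 237 239
  238 237]]
ptr 212 257.92 [-0.152 16.489]
ptr 213 257.85 [-0.14  17.462]
ptr 214 258.02 [-0.142 18.469]
ptr 215 258.25 [-0.145 19.487]
ptr 216 258.41 [-0.145 20.497]
ptr 217 258.6 [-0.147 21.516]
ptr 218 258.72 [-0.146 22.527]
ptr 219 258.78 [-0.142 23.531]
ptr 220 259.61 [-0.168 24.653]
ptr 221 261.69 [-0.236 26.044]
ptr 222 261.0 [-0.204 26.892]
ptr 223 259.2 [-0.136 27.604]
ptr 224 258.47 [-0.108 28.532]
```

The marker is partly hidden behind the ring in this view, and the pointer reads about 0.02 rad past it. I rotate the wrist back for an unobstructed view, as in the first measurement.

Request:
carry_out --motion '[[[0,0,-1,0,0,0,0.09],[0,0,-1,0,0,0,0.09],[0,0,-1,0,0,0,0.09],[0,0,-1,0,0,0,0.09],[0,0,-1,0,0,0,0.09],[0,0,-1,0,0,0,0.09],[0,0,-1,0,0,0,0.09],[0,0,-1,0,0,0,0.09]]]'

```text
time_s: 21.8
tcp_pos: [511.8, -251.2, 182.6]
orientation: [0.422, 0.874, 0.092, 0.223]
force: [-0.5, -0.2, -0.1]
opening: 89.9
```

Request:
carry_out --motion '[[[0,0,-1,0,0,0,0.09],[0,0,-1,0,0,0,0.09],[0,0,-1,0,0,0,0.09],[0,0,-1,0,0,0,0.09],[0,0,-1,0,0,0,0.09],[0,0,-1,0,0,0,0.09],[0,0,-1,0,0,0,0.09],[0,0,-1,0,0,0,0.09]]]'

```text
time_s: 22.6
tcp_pos: [511.8, -251.3, 182.6]
orientation: [0.098, 0.966, 0.01, 0.24]
force: [-0.8, -1.1, 0.5]
opening: 89.7
```

Request:
carry_out --motion '[[[0,0,-1,0,0,0.02,0.09],[0,0,-0.7,0,0,0.01,0.09],[0,0,0,0,0,0,0.09],[0,0,0,0,0,0,0.09]]]'

```text
time_s: 23.0
tcp_pos: [525.8, -252.4, 157.0]
orientation: [0.029, 0.97, -0.008, 0.241]
force: [0.6, -0.4, 0.3]
opening: 89.7
```

```bash
python3 k.py wr12; python3 -c "
import cv2;w=cv2.imread('pics/wr12.png');cv2.imwrite('pics/wr12z.png',cv2.resize(w[130:270,170:340],None,fx=4,fy=4,interpolation=cv2.INTER_CUBIC))"
```

```text
[ 525.8 -252.4  157. ] [-0.85 -0.08  2.04  0.45  0.87 -2.59] 23.0 [ 0.6 -0.4  0.3] [0.07 0.17 0.02]
```

View pics/wr12z.png

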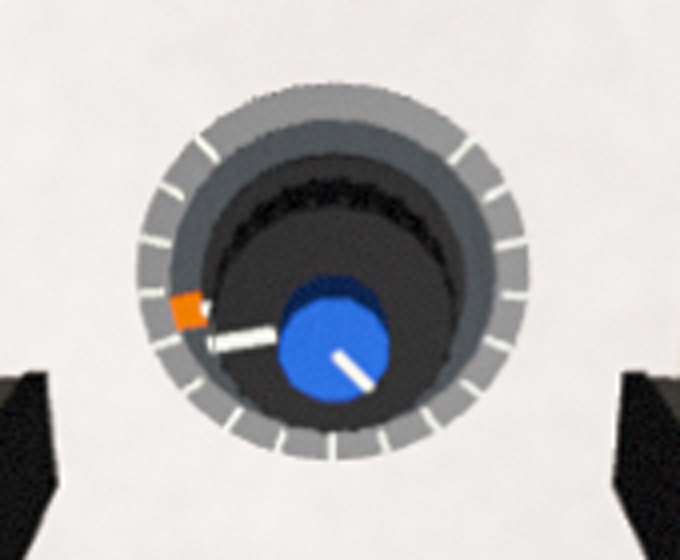

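```bash
cat > ang2.py <<'E'
from wm import *
import sys
def run(f,box,bb,L=None):
    T,w=pickle.load(open(f+'.pkl','rb')); im=w['image'];hsv=cv2.cvtColor(im,cv2.COLOR_BGR2HSV)
    c0,n,e,N=plane(w,box); x0,y0,x1,y1=bb
    def crop(b): k=np.zeros_like(b);k[y0:y1,x0:x1]=b[y0:y1,x0:x1];return k
    b=crop((im.max(-1)<200).astype(np.uint8)); c=cv2.convexHull(max(cv2.findContours(b,0,1)[0],key=cv2.contourArea)); 
    A=circ(np.array([ton(w,*p,c0,n,1) for p in c[:,0].astype(float)])[:,:2])[0]
    m=crop(cv2.inRange(hsv,(105,150,150),(125,255,255))); c=cv2.convexHull(max(cv2.findContours(m,0,1)[0],key=len)); B=circ(np.array([ton(w,*p,c0,n,46) for p in c[:,0].astype(float)])[:,:2])[0]
    print(f,'n',n.round(4),'axis@1',A.round(2),'axis@46',B.round(2))
    g=lambda p:np.round((np.arctan2(-p[1],-p[0]),np.hypot(*p)),3)
    o=crop(cv2.inRange(hsv,(3,130,120),(20,255,255))); M=cv2.moments(o,True); mk=(M['m10']/M['m00'],M['m01']/M['m00'])
    for h in(0.5,2): print('marker',np.round(mk,2),g(ton(w,*mk,c0,n,h)[:2]-A))
    wh=crop(((im.min(-1)>150)).astype(np.uint8)); k,l,st,ce=cv2.connectedComponentsWithStats(wh)
    for i in range(1,k):
        if st[i,4]<200:
            for h,X in((4,A),(30,(A+B)/2),(46,B)):
                p=ton(w,*ce[i],c0,n,h)[:2]-X
                if h==4 and 25<np.hypot(*p)<31 or h==30 and 12<np.hypot(*p)<25 and st[i,4]>15 or h==46 and np.hypot(*p)<9: print('  white',h,ce[i].round(2),st[i,4],g(p))
    # direction of timer line endpoints
    return
run('w6',(100,95,335,260),(200,130,310,235))
run('wr7',(90,100,345,215),(198,150,312,258))
run('wr12',(90,100,340,220),(200,145,306,250))
E
python3 ang2.py
```

```text
w6 n [-0.0037 -0.0105 -0.9999] axis@1 [6.74 0.9 ] axis@46 [6.58 0.53]
marker [221.98 189.31] [ 1.363 33.993]
marker [221.98 189.31] [ 1.374 33.749]
  white 46 [259.12 200.64] 33 [-0.71   5.665]
wr7 n [ 7.e-04 -2.e-04 -1.e+00] axis@1 [-1.3   0.25] axis@46 [-1.34  0.42]
marker [215.57 214.38] [ 1.355 34.139]
marker [215.57 214.38] [ 1.37  33.825]
  white 30 [260.   232.77] 43 [-0.339 12.033]
  white 46 [260.   232.77] 43 [-0.689  5.531]
wr12 n [ 0.0031  0.0025 -1.    ] axis@1 [-1.91 -1.25] axis@46 [-1.84 -1.01]
marker [216.53 207.19] [ 1.353 34.335]
marker [216.53 207.19] [ 1.366 34.036]
  white 4 [220.86 206.43] 7 [ 1.384 29.569]
  white 30 [230.  214.5] 70 [ 1.375 19.206]
  white 46 [257.86 222.38] 37 [-0.712  5.774]
```

Pointer 1.375–1.384 rad against marker 1.353–1.374 (it depends on the bezel height used), so they agree to about 0.015 rad, or 0.4 mm. The timer line is unchanged (-0.71 before and after). Now over to the button with the fingers shut.

Request:
carry_out --motion '[[[0,0,0,0.004,-0.02,-0.01,0],[0,0,0,0.004,-0.025,0,0],[0,0,0,0.004,-0.025,0,0],[0,0,0,0.004,-0.025,0,0],[0,0,0,0.002,-0.026,0,0],[0,0,0,0,0,0,0],[0,0,0,0,0,0,0]]]'

```text
time_s: 23.75
tcp_pos: [498.4, -372.7, 159.2]
orientation: [0.028, 0.97, -0.009, 0.242]
force: [-0.4, 0.2, -0.1]
opening: 36.2
```

```bash
python3 k.py wr13; python3 - <<'E'
from wm import *
T,w=pickle.load(open('wr13.pkl','rb'))
c0,n,e,N=plane(w,(150,100,460,200)); print('plane z',(c0@n)/n[2],n,e)
hsv=cv2.cvtColor(w['image'],cv2.COLOR_BGR2HSV); g=cv2.inRange(hsv,(45,100,60),(80,255,255));g[:120]=0
c=max(cv2.findContours(g,0,1)[0],key=cv2.contourArea); (x,y),r=cv2.minEnclosingCircle(c); print(x,y,r)
P=wcloud(w); m=(g>0)&(w['depth']>0); print('green depth z pct',np.percentile(P[m][:,2],[2,10,30,50,80]))
c=cv2.convexHull(c)
for h in(8,12,16,20): print(h,circ(np.array([ton(w,*p,c0,n,h) for p in c[:,0].astype(float)])[:,:2]))
E
```

```text
[ 498.4 -372.7  159.2] [-1.05  0.06  1.89  0.5   0.96 -2.8 ] 23.75 [-0.4  0.2 -0.1] [ 0.11  0.16 -0.05]
plane z 99.29515365073236 [ 0.00265996  0.00101731 -0.99999594] 0.6825619682064109
255.20802307128906 196.8795623779297 15.355244636535645
green depth z pct [76.09516847 76.56543937 77.07963716 77.46531219 78.26082589]
8 (array([-0.72435762,  1.03404297]), np.float64(14.308341817899892))
12 (array([0.49350571, 1.00546195]), np.float64(14.090613893175302))
16 (array([1.71136904, 0.97688093]), np.float64(13.872885968450705))
20 (array([2.92923237, 0.94829992]), np.float64(13.655158043726109))
```

View pics/wr13.png

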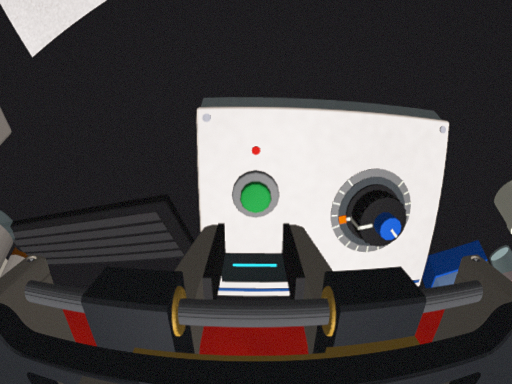

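The button top is 77 mm below the TCP and within about 2 mm laterally. Descending with the fingers shut.

Request:
carry_out --motion '[[[0,0,0.8,0.001,0.0005,0.01,0],[0,0,0.8,0,0,0.015,0],[0,0,0,0,0,0.015,0],[0,0,0,0,0,0.015,0],[0,0,0,0,0,0.01,0],[0,0,0,0,0,0.003,0],[0,0,0,0,0,0,0],[0,0,0,0,0,0,0]]]'

```text
time_s: 24.6
tcp_pos: [529.7, -374.2, 99.2]
orientation: [0.095, 0.966, 0.008, 0.242]
force: [0.4, -0.2, -0.0]
opening: 0.3
```

```bash
python3 k.py wr14; python3 -c "
from h import *
d=cam('side'); cv2.imwrite('pics/sd14.png',cv2.resize(d['image'][220:360,235:365],None,fx=4,fy=4,interpolation=cv2.INTER_CUBIC));print(ctrl.sense()['opening'])"
```

```text
[ 529.7 -374.2   99.2] [-1.    0.21  1.87  0.53  0.83 -2.69] 24.6 [ 0.4 -0.2 -0. ] [0.09 0.16 0.03]
0.30592480140114664
```

View pics/sd14.png

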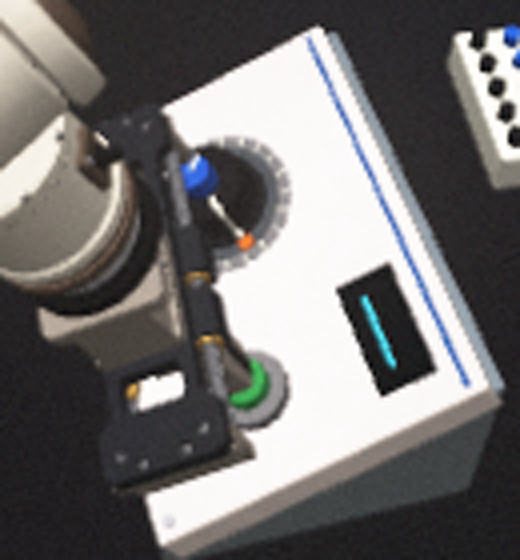

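View pics/wr14.png

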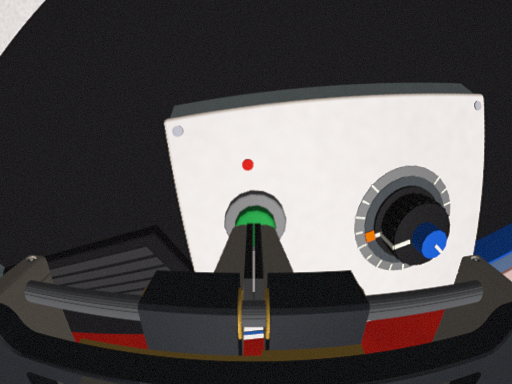

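The tip is above the button, and the body is well clear of the knob. Pressing stepwise while watching the force.

Request:
carry_out --motion '[[[0,0,0,0,0,0.004,0],[0,0,0,0,0,0.004,0],[0,0,0,0,0,0.002,0],[0,0,0,0,0,0.002,0],[0,0,0,0,0,0,0],[0,0,0,0,0,0,0]]]'

```text
time_s: 25.3
tcp_pos: [535.0, -374.3, 87.7]
orientation: [0.095, 0.966, 0.008, 0.241]
force: [-2.3, 2.2, 2.6]
opening: 0.2
```

Request:
carry_out --motion '[[[0,0,0,0,0,0.001,0],[0,0,0,0,0,0.001,0],[0,0,0,0,0,0,0],[0,0,0,0,0,0,0]]]'

```text
time_s: 25.7
tcp_pos: [536.0, -374.4, 86.0]
orientation: [0.095, 0.966, 0.008, 0.242]
force: [-3.8, 1.3, 2.4]
opening: 0.2
```

Request:
carry_out --motion '[[[0,0,0,0,0,0.001,0],[0,0,0,0,0,0.001,0],[0,0,0,0,0,0,0],[0,0,0,0,0,0,0]]]'

```text
time_s: 26.1
tcp_pos: [537.0, -374.5, 84.3]
orientation: [0.095, 0.966, 0.008, 0.242]
force: [-3.5, 1.5, 2.8]
opening: 0.5
```

Request:
carry_out --motion '[[[0,0,0,0,0,0.001,0],[0,0,0,0,0,0,0],[0,0,0,0,0,0,0]]]'

```text
time_s: 26.4
tcp_pos: [537.1, -374.6, 84.1]
orientation: [0.095, 0.966, 0.008, 0.241]
force: [-11.4, 3.5, 10.1]
opening: 0.4
```

The force jumped to about 15 N with no further travel, so the button is at its stop. One small extra push, then release.

Request:
carry_out --motion '[[[0,0,0,0,0,0.0005,0],[0,0,0,0,0,0,0],[0,0,0,0,0,0,0]]]'

```text
time_s: 26.7
tcp_pos: [537.2, -374.6, 84.0]
orientation: [0.095, 0.966, 0.008, 0.241]
force: [-14.6, 4.9, 14.8]
opening: 0.3
```

```bash
python3 -c "
from h import *
s=ctrl.sense();print(s['force'])
d=cam('side'); cv2.imwrite('pics/sd15.png',cv2.resize(d['image'][220:360,235:365],None,fx=4,fy=4,interpolation=cv2.INTER_CUBIC))"
```

```text
[-14.6333929    4.92164983  14.76020948]
```

View pics/sd15.png

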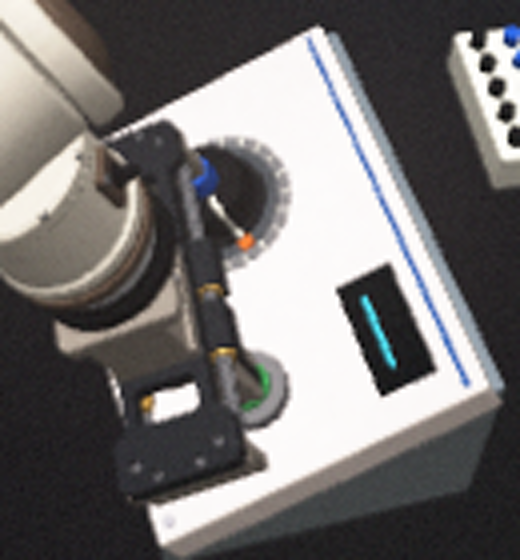

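Request:
carry_out --motion '[[[0,0,0,0,0,-0.005,0],[0,0,0,0,0,-0.01,0],[0,0,0,0,0,-0.02,0],[0,0,0,0,0,-0.03,0],[0,0,0,0,0,-0.03,0],[0,0,0,0,0,-0.03,0],[0,0,0,0,0,-0.02,0],[0,0,0,0,0,0,0]]]'

```text
time_s: 27.55
tcp_pos: [470.3, -372.2, 214.9]
orientation: [0.095, 0.965, 0.005, 0.244]
force: [0.2, -0.5, -0.2]
opening: 1.0
```

```bash
python3 k.py wr16; python3 - <<'E'
from wm import *
d=cam('side'); cv2.imwrite('pics/sd16.png',d['image']); d=cam('scene'); cv2.imwrite('pics/sc16.png',d['image'])
cv2.imwrite('pics/sd16z.png',cv2.resize(cv2.imread('pics/sd16.png')[220:360,235:365],None,fx=4,fy=4,interpolation=cv2.INTER_CUBIC))
T,w=pickle.load(open('wr16.pkl','rb'))
c0,n,e,N=plane(w,(180,90,400,190)); print('plane z',(c0@n)/n[2],n)
hsv=cv2.cvtColor(w['image'],cv2.COLOR_BGR2HSV); g=cv2.inRange(hsv,(45,100,60),(80,255,255))
P=wcloud(w); m=(g>0)&(w['depth']>0); print('green h pct',(c0@n)/n[2]-np.percentile(P[m][:,2],[10,30,50,80]))
E
```

```text
[ 470.3 -372.2  214.9] [-1.1  -0.06  1.9   0.48  1.08 -2.65] 27.55 [ 0.2 -0.5 -0.2] [ 0.13  0.11 -0.03]
plane z 161.7346408356498 [-0.00227723 -0.004766   -0.99998605]
green h pct [22.89391529 22.37396542 21.96693273 21.21534803]
```

View pics/wr16.png

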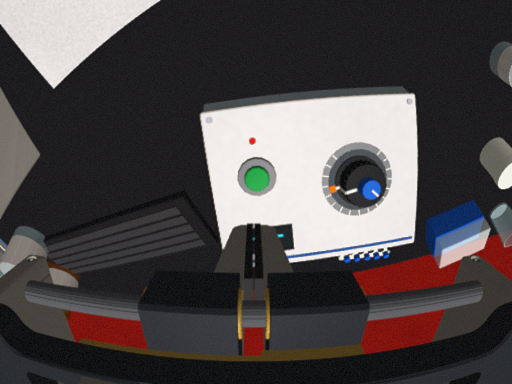

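View pics/sd16.png

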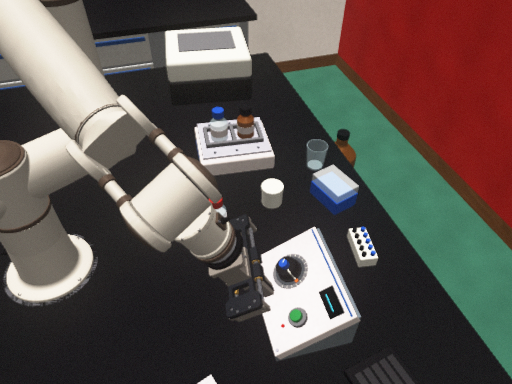

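View pics/sc16.png

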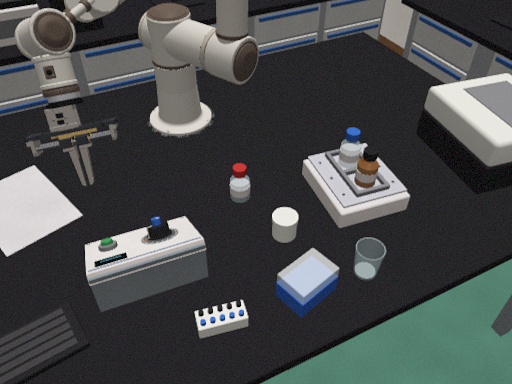

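Everything is in place: the button is back out (22 mm, as before), the red bottle and jar sit at their original pixels, and the sample is upright in the bay. Handing in.

```bash
python3 -c "
from h import *
print(ctrl.close_job())"
```

```text
the job is handed in; nothing more can be done
None
```

The job is done and handed in at about 28 s of the 72 s allowed.

- **Bottle:** The blue-capped bottle was lowered into the empty bay until the force showed it was on the floor, then released. The side and scene views show it upright in the bay.
- **Speed ring:** I gripped the ring and turned it 1.545 rad clockwise, then let go and backed off. The final wrist view puts the pointer at 1.375–1.384 rad and the marker at 1.353–1.374 rad. They agree to about 0.015 rad (0.4 mm), with the pointer perhaps slightly past the marker. That is within my measuring error, so I left it.
- **Other readings of the ring:** An earlier view, with the marker partly hidden, showed about 0.02 rad past. The start reading plus the tool's turn gives 1.355 rad, on or slightly short of the marker.
- **Timer knob:** Its line read -0.71 rad before and after, so it did not turn.
- **Start button:** I pressed it until the force jumped from about 4.5 N to 15 N with almost no further travel, then pushed to about 21 N. After release its top was 22 mm above the panel, as before.
- **Bystanders:** By eye, the red bottle, jar and amber bottle stand where they were in the first pictures. I did not re-measure their positions.

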